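# Wind the geared clamp shut on the door hinge

### The job

Wind the clamp's crank clockwise (seen from above) until the sprung rubber pad holds the door hinge flat and firmly against the rear jaw, with the pad pushed roughly half-way into its spring travel and never squashed fully home. The crank only sits loosely on the square shaft end: it must not come off, and it stays there at the end. Leave the other things on the table as they are.

Things in the scene. Friction and masses are not known exactly. Their poses are not given: they have to be found in the camera images.
- shaft_top (a point): Centre of the top face of the clamp's upright square steel shaft end (20 mm square, 32 high over its collar), 94 above the table; the crank turns about the vertical line through it. It stands in a grey gearbox block (120 x 110 x 55 high) at one end of the clamp, whose bed (375 x 130, top 22 above the table) runs from there under the jaws. The clamp is bolted down. Sizes in mm.
- crank_handle (a point): Middle of the crank's upright wooden handle sleeve: 28 diameter, 68 high (34 below to 34 above this point), spinning freely on its pin, 80 from the shaft axis. Pushing it round the shaft takes about 2 to 4 N. Its foot stands on a flat arm 22 wide, 12 thick; apart from hub and sleeve all of the clamp lies below the sleeve's foot. Sizes in mm.
- crank_socket (a point): Point on the socket's axis at the underside of the crank's hub; 32 below shaft_top when the crank is fully on. The crank is a loose 0.5 kg steel part: a 42 square, 35 high hub whose square socket is slipped over the shaft end (0.8 play each side, so it wobbles a few degrees), its top 3 above the shaft's. It drives the shaft only while it sits on it. Sizes in mm.
- shaft (a joint): Turn of the square shaft, rad, 0 at the start, growing clockwise seen from above. One full turn moves the jaw block 16 towards the rear jaw. Stays where it is left (friction), and the pad's spring cannot turn it back. Sizes in mm.
- pad_face (a point): Middle of the top edge of the moving pad's clamping face, 55 above the table. The pad is a black rubber plate, 100 wide, 32 high, 10 thick, on two sprung pins in front of the moving steel jaw block (110 wide). Free, its back stands 18 clear of the block; squashed fully home 2 are left. The jaws start 36 to 50 wider apart than the hinge is wide. Sizes in mm.
- pad (a joint): How far the pad is pushed back towards its jaw block, in metres: 0 free, 0.016 squashed fully home. Its spring takes about 6 N to start it and 1.2 N more per mm. 0 until the hinge is caught between pad and rear jaw.
- rear_face (a point): Middle of the top edge of the fixed rear jaw's clamping face (110 wide, 34 high above the bed), facing the pad. Sizes in mm.
- hinge_mid (a point): Middle of the steel door hinge, on its barrel axis, 8 above its underside. Opened flat, lying loose on the clamp's bed between the jaws: 100 along the barrel, 80 across, leaves 6 thick, barrel 16 thick, 0.35 kg. The barrel lies across the clamp. Its z axis is up. Sizes in mm.
- screwdriver: Bystander: red-handled screwdriver, 200 long, lying loose beside the clamp. Sizes in mm.
- punch: Bystander: chrome pin punch, 120 long, 10 thick, lying loose beside the clamp. Sizes in mm.
- tray: Bystander: small open white plastic parts tray, 100 x 150 x 30 high, loose. Sizes in mm.
- mallet: Bystander: rubber mallet lying on its side, head 60 thick, 95 long, wooden handle, 280 overall, loose. Sizes in mm.
- glass: Bystander: empty tea glass, 60 wide, 85 high, standing loose. Sizes in mm.
- jar: Bystander: closed clear jar, 72 wide, 90 high, standing loose. Sizes in mm.
- rear_jaw: The whole fixed rear jaw, a steel block 26 x 110 x 34 high on the bed; origin at the foot of its clamping face, x axis away from the pad. Sizes in mm.
- hinge: The same hinge with its origin at the centre of its underside, y along the barrel. Sizes in mm.
Mind the look-alikes: they are no part of the job. Of the things like the hinge, leave any that is blue or orange; of the rest the larger one is meant.

How it is judged:
By the outcome, as a careful person would: the job done as asked, in the order asked, and still so for the second after the job is handed in, with the robot touching nothing.
It also fails if it takes over 67 s, if anything falls off the work surface, if the arm or the gripper's body presses on something with over 40 N, if the wrist force passes 120 N, or if a joint passes its speed limit or range.

### The arm

A 6-joint arm with a two-finger parallel gripper is mounted at the origin on the work surface. World frame = base frame: x ahead of the robot, y to its left, z up, the work surface at z = 0. Lengths are in m, angles in rad, forces in N, time in s.
With the tool pointing down it reaches from about 0.325 to 0.875 m from the base axis. Payload 4.4 kg.
Tool frame: the origin (TCP) lies at the very end of the fingers, on their centre line; the grasp point (between the pads) lies ctrl.grip_point_offset behind it (ctrl.grip_point_offset is the distance from the TCP to the grasp point, in m); z points along the fingers, y is the direction in which the jaws open and shut (so a half turn about z gives the same grasp; the last joint's range is limited). The gripper opens to 85 mm and grips with 20 to 120 N. Pads are 22 mm wide; open, the fingers measure 114 mm over their backs; the gripper's body (76 mm by 85 mm) begins 54 mm behind the grasp point. The pads swing forward as they close: fully open they stand 13 mm farther back than shut.
Start: joints at [-1.413, 0.207, 1.542, -0, 1.393, -0.15], TCP at [0.174, -0.548, 0.231] pointing down, gripper open.
Joint ranges: [-2.73, 2.73], [-0.86, 2.22], [0.23, 2.46], [-1.11, 4.25], [0.08, 2.63], [-2.82, 2.82]. Speed limits (rad/s): [2.79, 2.79, 3.14, 3.14, 3.14, 3.14].

### API

Orientations are given as a unit quaternion [w, x, y, z].
In Python, from workcell import ctrl, cams gives the robot as it stands.
- The arm moves only by the tool step_arm, never from a script. Its arguments are lists of equal length, an entry for each row: "dr": the turn, a rotation vector about the tool's x, y, z normalised to -1 to 1, where 1 is 0.1 rad, a list of three; "xyz": the shift along the tool's x, y, z normalised to -1 to 1, where 1 is 30 mm, a list of three; "claw": the gripper command: -1 is shut, 1 is fully open, values between are in proportion. In form: {"dr": [[wx, wy, wz], ...], "xyz": [[dx, dy, dz], ...], "claw": [claw, ...]}. A call has 1 to 5 rows; each row shifts and turns the pose as measured when the row begins, along the tool's axes as they then stand; what a row does not reach is not made up. A row lasts 1/12 s, in which the tool goes at most 41.7 mm and 7.16 degrees, less where a joint would pass 70% of its speed; a pose out of reach is approached as far as the arm can. A call with a number of a shift or a turn outside -1 to 1 is refused whole. A call with a gripper value outside its range is refused whole. The fingers move at their own pace and stop on an object; "grip_force" is the grip in N (left out, the last holds). Time passes only in rows, so rows that do not move let the fingers close. It gives the time, the measured TCP pose, the force and the opening at its end, in the units of the state.
- ctrl.observe(): the state, without advancing time (a new reading comes with each control period).
- cams.capture(name): name is "scene" or "side" or "wrist"; returns (picture, depth): 420x560x3 uint8, red, green, blue; 420x560 float32, m along the optical axis (not along the pixel's ray), 0 where there is no reading.
- cams.calibration(name): a dict with "vfov" (degrees; the focal length in pixels is half the picture's height over the tangent of half this angle, whatever the lens; pixels are square), "cx", "cy" (the principal point, pixels), "rvec" (rotation vector, rad) and "tvec" (3), from world to camera coordinates, as OpenCV has them; the wrist camera has in their place "T_tool_cam" (4x4, takes a point from camera to tool coordinates, whose origin is the TCP and whose axes are the flange's). Camera axes: x right, y down, z forward; pixel columns grow to the right and rows downward; lengths in m; the calibration is good to about 2 mm. The wrist camera is an equidistant fisheye: a pixel r from the principal point sees the ray r / f radians off the axis. A picture is of the moment at which its call begins: read the wrist's pose just before it. calibration takes no time and is no camera call.
- ctrl.job_done(): hands the job in, once; it reports no verdict.
The state is a dict: "time_s": time; "joint_positions": joint angles; "qd": joint speeds; "tau": joint torques, N m; "position": TCP position; "orientation": TCP orientation; "ft_force": force on the tool from outside, world axes, zero at the start; "ft_torque": the same for the moment, N m; "finger_gap": finger opening in m.
Only numpy, scipy, OpenCV 4.12 (cv2) and the standard library are available. Lean on these libraries where they do the work, as an engineer would, in place of code of your own. Each camera call takes 0.05 s, during which the arm holds its last target.

## Working session

There is one attempt and no reset: what is moved stays moved. The work goes in short steps, Python scripts to look and compute and a tool call to move; the robot and the scene stay as the last step left them, time stands still between calls to the robot, and variables do not carry over. Pictures are saved under pics/ and viewed, and the job is handed in when it is done.

Besides the shell and the picture viewer there is one more tool, called after "Request:" in YAML: its name, and indented under it one key for each argument. step_arm: Moves the arm, as the interface text tells. Scaled input: -1 to 1 covers 30 mm each way for a shift and 0.1 rad each way for a turn. Its arguments: {"type":"object","properties":{"dr":{"type":"array"},"xyz":{"type":"array"},"claw":{"type":"array"},"grip_force":{"type":"number"}},"required":["dr","xyz","claw"]}

```bash
mkdir -p pics; ls; python3 - <<'E'
from workcell import ctrl,cams
import cv2
print(ctrl.observe()); print(ctrl.grip_point_offset)
for n in("scene","side","wrist"):
    print(n,cams.calibration(n))
import numpy as np
for n in("scene","side"):
    p,d=cams.capture(n); cv2.imwrite(f"pics/{n}0.png",p[:,:,::-1]); np.savez(f"pics/{n}0.npz",p=p,d=d)
E
```

```text
pics
{'time_s': 0.0, 'joint_positions': array([-1.41349737e+00,  2.07475301e-01,  1.54297406e+00, -2.05311487e-05,
        1.39346325e+00, -1.50477714e-01]), 'qd': array([-0.00047671,  0.00078663,  0.00184508,  0.0002187 ,  0.00063323,
        0.00092278]), 'tau': array([ 1.69489285e-03, -3.83029819e+01, -2.91593814e+01, -1.99069109e-04,
        1.04263000e-02, -2.29030832e-06]), 'position': array([ 0.1740661 , -0.5472255 ,  0.23008481]), 'orientation': array([-1.15993890e-03,  9.88181595e-01,  1.53283364e-01, -1.40586651e-05]), 'ft_force': array([-0.19107407, -0.40790086,  0.2689405 ]), 'ft_torque': array([ 0.01301719,  0.01311882, -0.02133219]), 'finger_gap': 0.0848881870321554}
0.0187
scene {'vfov': 50.084019295094684, 'cx': 277.2504598066826, 'cy': 215.0822330811999, 'rvec': array([ 1.17126148,  2.428272  , -0.8818562 ]), 'tvec': array([ 0.46156086, -0.24202682,  1.50875321])}
side {'vfov': 55.32649522804919, 'cx': 282.0284722288587, 'cy': 214.88115549099942, 'rvec': array([ 0.61521744, -2.56155481,  1.27677598]), 'tvec': array([0.47900222, 0.30126537, 0.98527195])}
wrist {'vfov': 65.70646984690485, 'cx': 280.68529164592593, 'cy': 210.18447617183995, 'T_tool_cam': array([[-6.62104840e-04, -9.43847570e-01, -3.30380577e-01,
         8.57508602e-02],
       [ 9.99999687e-01, -7.68107869e-04,  1.90302085e-04,
         3.80431631e-04],
       [-4.33384082e-04, -3.30380348e-01,  9.43847783e-01,
        -1.41894390e-01],
       [ 0.00000000e+00,  0.00000000e+00,  0.00000000e+00,
         1.00000000e+00]])}
```

View pics/scene0.png

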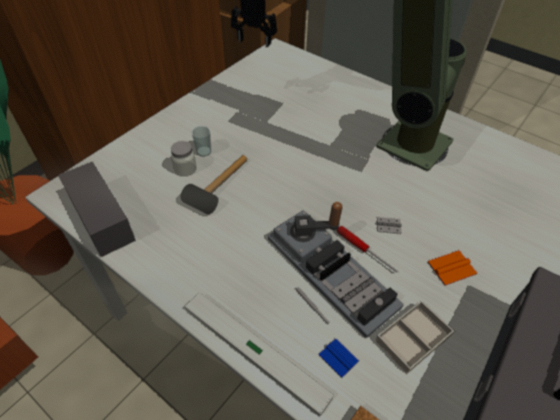

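View pics/side0.png

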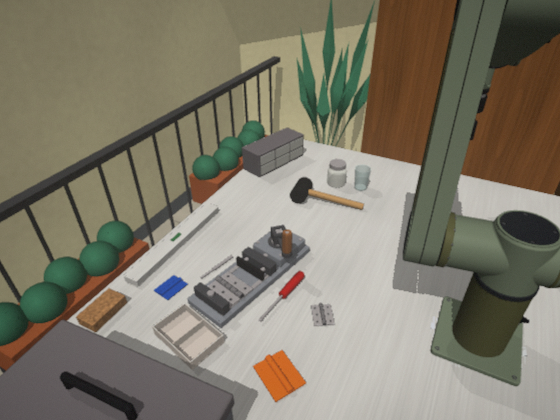

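The scene view shows the clamp from about (300,230) to (385,310), with the hub at (303,225) and the wooden handle at (336,213). 

Hinge candidates in the scene view:
- grey hinge in the clamp at (360,290)
- small grey hinge at (388,225)
- orange one at (452,267)
- blue one at (339,357)

I choose the larger grey one, in the clamp, and check it in a close crop.

```bash
cat > h.py <<'E'
import numpy as np,cv2
from workcell import ctrl,cams
from scipy.spatial.transform import Rotation as R
def K(c): 
    f=210/np.tan(np.radians(c['vfov'])/2); return f,c['cx'],c['cy']
def pts(name,d):
    c=cams.calibration(name); f,cx,cy=K(c)
    v,u=np.mgrid[0:420,0:560]
    P=np.stack([(u-cx)/f*d,(v-cy)/f*d,d],-1)
    Rm=R.from_rotvec(c['rvec']).as_matrix()
    return (P-c['tvec'])@Rm
def proj(name,X):
    c=cams.calibration(name); f,cx,cy=K(c)
    p=R.from_rotvec(c['rvec']).as_matrix()@np.array(X)+c['tvec']
    return p[0]/p[2]*f+cx,p[1]/p[2]*f+cy
def ray(name,u,v,z):
    c=cams.calibration(name); f,cx,cy=K(c); Rm=R.from_rotvec(c['rvec']).as_matrix()
    o=-Rm.T@c['tvec']; d=Rm.T@np.array([(u-cx)/f,(v-cy)/f,1]); return o+d*(z-o[2])/d[2]
E
python3 - <<'E'
from h import *
for n,(a,b,w,h) in {"scene":(260,190,160,150),"side":(180,215,150,120)}.items():
    z=np.load(f"pics/{n}0.npz");p=z['p'];d=z['d']
    cv2.imwrite(f"pics/{n}crop.png",cv2.resize(p[b:b+h,a:a+w,::-1],None,fx=5 if n!="scene" else 4,fy=5 if n!="scene" else 4,interpolation=cv2.INTER_CUBIC))
    P=pts(n,d)
    hsv=cv2.cvtColor(p,cv2.COLOR_RGB2HSV)
    m=(hsv[...,0]<16)&(hsv[...,1]>110)&(P[...,2]>.08)&(P[...,2]<.2)&(P[...,0]>.2)&(P[...,0]<1)
    m[:190]=0
    q=P[m];print(n,m.sum(),np.median(q,0) if len(q) else 0,q.min(0) if len(q) else 0,q.max(0) if len(q) else 0)
z=np.load("pics/scene0.npz");P=pts("scene",z['d'])
for u,v in[(303,225),(336,213),(360,290),(388,225),(335,265),(378,305),(240,350)]:print(u,v,P[v,u])
E
```

```text
scene 178 [0.5296433  0.01623717 0.13467165] [0.51000466 0.00056398 0.0880738 ] [0.67067205 0.58075436 0.17596824]
side 168 [0.51319779 0.02192376 0.1273879 ] [0.50350395 0.00305772 0.08672328] [0.79420198 0.48900699 0.16624235]
303 225 [ 0.58506878 -0.04191782  0.09612851]
336 213 [0.53152326 0.01854516 0.13900088]
360 290 [0.62185779 0.16189289 0.03609678]
388 225 [0.37157958 0.10613035 0.00389774]
335 265 [0.60823668 0.07760333 0.05102062]
378 305 [0.64466286 0.22070084 0.06045736]
240 350 [0.91596098 0.02896388 0.02201547]
```

View pics/scenecrop.png

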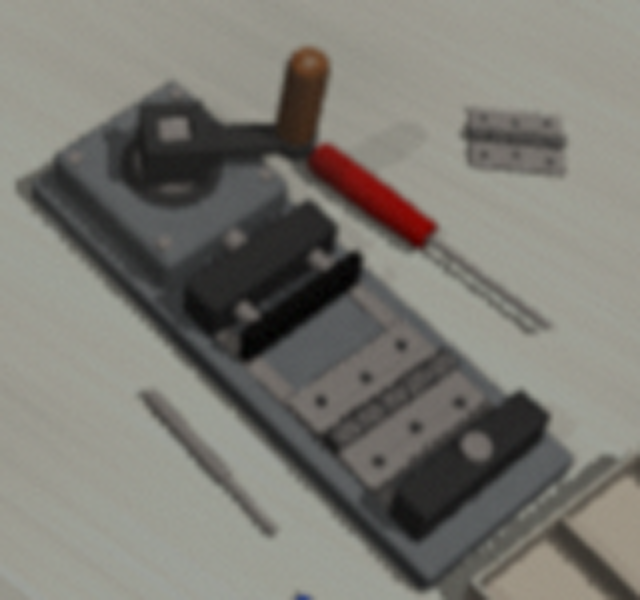

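View pics/sidecrop.png

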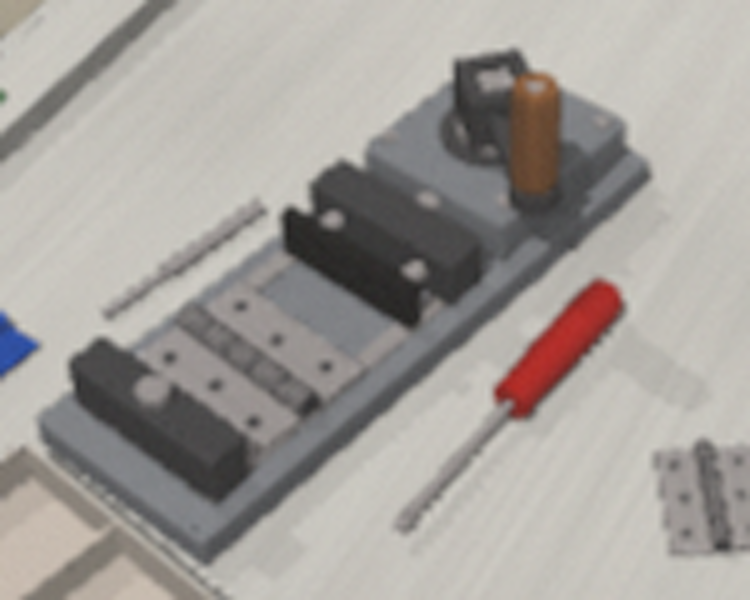

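The crops confirm the choice. The large grey hinge lies between the black pad and the rear jaw, with a gap to the pad. The shaft end is the light square in the hub, at scene (303,222) and side (279,231). The loose small grey hinge, the blue one and the orange one are look-alikes.

```bash
python3 - <<'E'
from h import *
for n,(a,b,r) in {"scene":(303,222,7),"side":(279,231,7)}.items():
    z=np.load(f"pics/{n}0.npz");p=z['p'];g=p.mean(2)
    w=np.zeros_like(g);w[b-r+3:b+r-2,a-r+2:a+r-1]=1
    sub=g*w; m=(sub>105)
    v,u=np.nonzero(m);print(n,m.sum(),u.mean(),v.mean(),ray(n,u.mean(),v.mean(),.094), g[b-5:b+6,a-6:a+7].astype(int))
    hsv=cv2.cvtColor(p,cv2.COLOR_RGB2HSV);P=pts(n,z['d'])
    m=(hsv[...,0]<16)&(hsv[...,1]>110)&(P[...,2]>.08)&(P[...,2]<.2)&(abs(P[...,0]-.52)<.05)&(abs(P[...,1]-.015)<.05)
    m[:190]=0
    q=P[m];v,u=np.nonzero(m);print(np.median(q,0),q.min(0),q.max(0),u.mean(),v.mean())
    for zz in(.11,.12,.13):print(zz,ray(n,u.mean(),v.mean(),zz))
E
```

```text
scene 18 303.1666666666667 221.66666666666666 [ 0.57440473 -0.04907098  0.094     ] [[ 48  47  49  48  48  48  49  46  46  47  45  46  48]
 [ 50  47  48  48  49  50  52  51  50  46  44  46  48]
 [ 49  49  55  66  71  76  84  85  82  71  47  47  47]
 [ 48  52  69  91 100 104 112 115 110  93  55  41  47]
 [ 47  51  70 101 111 111 115 115 114  96  56  40  46]
 [ 46  49  68  97 110 112 112 113 112  98  63  40  46]
 [ 45  47  66  93 109 110 109 109 109  97  68  46  44]
 [ 45  48  60  82  96  95  94  92  89  83  67  46  45]
 [ 45  46  50  61  69  69  65  62  59  57  51  45  47]
 [ 46  46  45  47  48  48  48  47  48  45  45  45  45]
 [ 41  42  44  42  41  42  42  41  42  40  42  41  42]]
[0.52934115 0.01598666 0.13288021] [0.51000466 0.00056398 0.0880738 ] [0.53641768 0.02530605 0.15664334] 335.37142857142857 213.73714285714286
0.11 [0.51208314 0.00739581 0.11      ]
0.12 [0.51982296 0.01127954 0.12      ]
0.13 [0.52756277 0.01516327 0.13      ]
side 29 278.62068965517244 230.48275862068965 [ 0.57310908 -0.04700562  0.094     ] [[153 141 130 113 100  96  81  76  74  77  73 127 182]
 [ 91  75  77  75  75  73  70  69  69  69  75  90 157]
 [ 75  71  69  67  63  67  77 106  99  68  77  77 126]
 [ 75  73  89 118 127 125 128 143 125  76  73  80  96]
 [ 77  74 112 147 151 149 149 152 152 120  82  94  95]
 [ 77  78  98 131 150 150 151 155 159 134  96 105 122]
 [ 74  75  78 118 144 134 130 128 118 104  95 100 124]
 [ 68  75  78  95 105  96  91  90  76  76  88  92 105]
 [ 67  73  74  74  76  74  74  72  65  71  80  84  91]
 [ 58  71  69  69  69  66  67  64  65  66  74  74  83]
 [ 54  61  62  63  59  58  60  58  60  65  72  75  80]]
[0.51317478 0.02192314 0.1269445 ] [0.50350395 0.00305772 0.08672328] [0.52748456 0.02779946 0.15625097] 286.4670658682635 241.70658682634732
0.11 [0.52183028 0.00408041 0.11      ]
0.12 [0.51665002 0.01445222 0.12      ]
0.13 [0.51146977 0.02482403 0.13      ]
```

Request:
step_arm:
  dr:
    - [0,0,0]
    - [0,0,0]
    - [0,0,0]
    - [0,0,0]
    - [0,0,0]
  xyz:
    - [0.757,-0.648,0]
    - [0.757,-0.648,0]
    - [0.757,-0.648,0]
    - [0.757,-0.648,0]
    - [0.757,-0.648,0]
  claw: [1,1,1,1,1]

```text
time_s: 0.52
position: [0.2514, -0.4194, 0.2267]
orientation: [-0.003, 0.989, 0.148, -0.001]
ft_force: [1.3, -0.4, -0.2]
finger_gap: 0.0854
```

Request:
step_arm:
  dr:
    - [0,0,0]
    - [0,0,0]
    - [0,0,0]
    - [0,0,0]
    - [0,0,0]
  xyz:
    - [0.757,-0.648,0]
    - [0.757,-0.648,0]
    - [0.757,-0.648,0]
    - [0.757,-0.648,0]
    - [0.757,-0.648,0]
  claw: [1,1,1,1,1]

```text
time_s: 0.93
position: [0.3329, -0.2847, 0.2246]
orientation: [-0.005, 0.989, 0.147, -0.002]
ft_force: [0.8, -0.8, -0.3]
finger_gap: 0.0854
```

Request:
step_arm:
  dr:
    - [0,0,0]
    - [0,0,0]
    - [0,0,0]
    - [0,0,0]
    - [0,0,0]
  xyz:
    - [0.757,-0.648,0]
    - [0.757,-0.648,0]
    - [0.757,-0.648,0]
    - [0.757,-0.648,0]
    - [0.757,-0.648,0]
  claw: [1,1,1,1,1]

```text
time_s: 1.35
position: [0.4145, -0.1503, 0.2236]
orientation: [-0.006, 0.989, 0.147, -0.003]
ft_force: [-0.6, 0.3, -0.4]
finger_gap: 0.0858
```

Request:
step_arm:
  dr:
    - [0,0,0]
    - [0,0,0]
    - [0,0,0]
    - [0,0,0]
  xyz:
    - [0.757,-0.648,0]
    - [0.757,-0.648,0]
    - [0.757,-0.648,0]
    - [0,0,0]
  claw: [1,1,1,1]

```text
time_s: 1.68
position: [0.465, -0.0658, 0.2228]
orientation: [-0.008, 0.989, 0.149, -0.003]
ft_force: [0.8, -0.1, -0.4]
finger_gap: 0.0853
```

```bash
cat >> h.py <<'E'
def wray(pose,u,v,z):
    c=cams.calibration("wrist"); f=210/np.tan(np.radians(c['vfov'])/2)
    x,y=u-c['cx'],v-c['cy']; r=np.hypot(x,y); t=r/f
    d=np.array([np.sin(t)*x/max(r,1e-9),np.sin(t)*y/max(r,1e-9),np.cos(t)])
    T=c['T_tool_cam']; q=pose['orientation']; Rt=R.from_quat([q[1],q[2],q[3],q[0]]).as_matrix()
    o=pose['position']+Rt@T[:3,3]; d=Rt@T[:3,:3]@d
    return o+d*(z-o[2])/d[2]
def tool(pose,D):
    q=pose['orientation']; Rt=R.from_quat([q[1],q[2],q[3],q[0]]).as_matrix()
    return Rt.T@np.array(D)
E
python3 - <<'E'
from h import *
import pickle
s=ctrl.observe();p,d=cams.capture("wrist")
pickle.dump((s,p,d),open("pics/w1.pkl","wb"))
cv2.imwrite("pics/w1.png",p[:,:,::-1]);print(s['position'],s['orientation'],s['time_s'])
E
```

```text
[ 0.46498772 -0.06578046  0.22280582] [-0.007717    0.98876757  0.14923359 -0.00290964] 1.6833
```

View pics/w1.png

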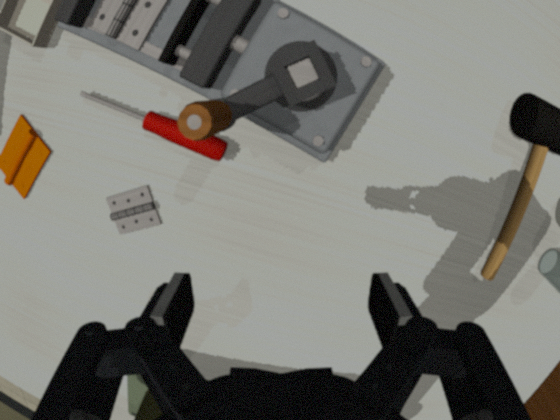

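The wrist view shows the sleeve top at (196,121) and the shaft square at (302,72).

```bash
python3 - <<'E'
from h import *
import pickle
s,p,d=pickle.load(open("pics/w1.pkl","rb"))
g=p.mean(2)
def cen(u,v,r,t):
    w=g[v-r:v+r+1,u-r:u+r+1];m=(w>t).astype(np.uint8)
    n,l,st,c=cv2.connectedComponentsWithStats(m);k=l[r,r];return c[k]+[u-r,v-r],st[k]
a,sa=cen(302,73,22,110);b,sb=cen(195,121,14,120);print(a,sa,b,sb)
S=wray(s,*a,.094);H=wray(s,*b,.156);print(S,H,np.hypot(*(H-S)[:2]),np.degrees(np.arctan2(*(H-S)[1::-1])))
D=[H[0]-s['position'][0],H[1]-s['position'][1],0];print(tool(s,D)/.03)
print(s['joint_positions'])
E
```

```text
[302.45275591  72.56299213] [  8   8  29  28 508] [193.76821192 121.57615894] [  6   8  14  14 151]
[ 0.57377249 -0.04900617  0.094     ] [0.51829635 0.01062935 0.156     ] 0.08144936257799551 132.9306055810608
[ 2.44954587 -1.9089184   0.02233962]
[-0.33265079 -0.00654918  1.7932122   0.01120366  1.36725837  0.93621666]
```

```bash
cat >> h.py <<'E'
def level(pose,yaw=None):
    q=pose['orientation']; Rt=R.from_quat([q[1],q[2],q[3],q[0]]).as_matrix()
    z=Rt.T@np.array([0,0,-1.]); ax=np.cross([0,0,1],z); return ax/0.1
E
python3 - <<'E'
from h import *
s=ctrl.observe();print(level(s))
E
```

```text
[-0.15205909  0.0561099   0.        ]
```

Request:
step_arm:
  dr:
    - [-0.15,0.06,0]
    - [0,0,0]
    - [0,0,0]
    - [0,0,0]
  xyz:
    - [0.82,-0.64,0]
    - [0.82,-0.64,0]
    - [0.82,-0.64,0]
    - [0,0,0]
  claw: [1,1,1,1]

```text
time_s: 2.07
position: [0.5172, 0.0081, 0.2209]
orientation: [0.001, 0.989, 0.146, -0.002]
ft_force: [-0.7, -0.4, 1.0]
finger_gap: 0.0853
```

```bash
python3 - <<'E'
from h import *
s=ctrl.observe();print(s['position'],level(s),s['joint_positions'],s['ft_force'])
p=s['position'];print(tool(s,[.5187-p[0],.011-p[1],.108-p[2]])/.03)
E
```

```text
[0.51715601 0.00809054 0.22087375] [ 0.01806597  0.03484616 -0.        ] [-0.14986197  0.09463613  1.691739   -0.00319869  1.35759196  1.12832192] [-0.70317452 -0.42603324  1.00010032]
[ 0.09041659 -0.08475842  3.76201919]
```

Request:
step_arm:
  dr:
    - [0.02,0.03,0]
    - [0,0,0]
    - [0,0,0]
    - [0,0,0]
    - [0,0,0]
  xyz:
    - [0.09,-0.08,0.9]
    - [0,0,0.9]
    - [0,0,0.9]
    - [0,0,0.9]
    - [0,0,0.3]
  claw: [1,1,1,1,1]

```text
time_s: 2.48
position: [0.5217, 0.0062, 0.1037]
orientation: [0.003, 0.989, 0.146, 0.003]
ft_force: [-0.9, 0.2, -1.3]
finger_gap: 0.0853
```

```bash
python3 - <<'E'
from h import *
s=ctrl.observe();print(s['position'],level(s),s['joint_positions'],s['ft_force'])
p=s['position'];print(tool(s,[.5187-p[0],.011-p[1],.105-p[2]])/.03)
p,d=cams.capture("wrist");cv2.imwrite("pics/w2.png",p[:,:,::-1])
E
```

```text
[0.52167818 0.00620969 0.10372445] [ 0.06746091 -0.05991053  0.        ] [-0.1519304   0.23459731  1.79474634 -0.00392522  1.10393834  1.12694308] [-0.86926916  0.16176856 -1.2764669 ]
[-0.04854138 -0.1812853  -0.04403378]
```

View pics/w2.png

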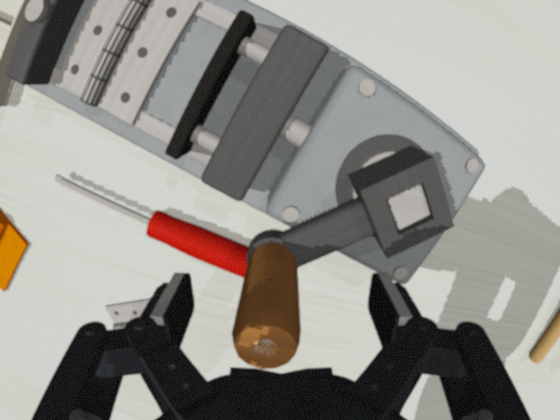

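The wrist view shows the sleeve between the fingers, about 5 mm left of centre. I'll shift by that much, then close gently.

Request:
step_arm:
  dr:
    - [0.07,-0.06,0]
    - [0,0,0]
    - [0,0,0]
    - [0,0,0]
    - [0,0,0]
  xyz:
    - [-0.05,-0.18,-0.03]
    - [0,0,0]
    - [0,0,0]
    - [0,0,0]
    - [0,0,0]
  claw: [0.2,-0.3,-0.5,-0.7,-0.7]
  grip_force: 25

```text
time_s: 2.95
position: [0.5198, 0.0091, 0.1089]
orientation: [-0.0, 0.989, 0.145, 0.001]
ft_force: [-0.5, 0.1, 0.0]
finger_gap: 0.0272
```

```bash
cat >> h.py <<'E'
S=np.array([0.574,-0.0485])
def st():
    s=ctrl.observe();p=s['position'];e=p[:2]-S
    print('t',s['time_s'],'p',p.round(4),'r',np.hypot(*e).round(4),'ang',np.degrees(np.arctan2(e[1],e[0])).round(1),'lev',level(s).round(3),'F',s['ft_force'].round(1),'T',s['ft_torque'].round(2),'gap',round(s['finger_gap'],4),'q',s['joint_positions'].round(2),s['orientation'].round(3))
    return s
E
python3 -c "
from h import *
st()"
```

```text
t 2.95 p [0.5198 0.0091 0.1089] r 0.079 ang 133.3 lev [ 0.002 -0.025  0.   ] F [-0.5  0.1  0. ] T [-0.26  0.15  0.03] gap 0.0272 q [-0.15  0.23  1.79  0.    1.12  1.13] [-0.     0.989  0.145  0.001]
```

```bash
cat >> h.py <<'E'
ZT=0.108
def plan(step=10,n=5,r=.08,z=None,last0=False,yaw=None):
    s=st(); p=s['position'].copy(); e=p[:2]-S; a=np.arctan2(e[1],e[0]); z=ZT if z is None else z
    out=[];cur=p
    for i in range(n):
        a-=np.radians(step if np.isscalar(step) else step[i]); t=np.array([S[0]+r*np.cos(a),S[1]+r*np.sin(a),z])
        out.append((tool(s,t-cur)/.03).round(2).tolist());cur=t
    print('xyz',out,'lev',level(s).round(2).tolist())
    q=s['orientation'];Rt=R.from_quat([q[1],q[2],q[3],q[0]]).as_matrix();print('yawx',np.degrees(np.arctan2(Rt[1,0],Rt[0,0])).round(1))
E
python3 - <<'E'
from h import *
plan([6,8,10,10,10])
p,d=cams.capture("side");cv2.imwrite("pics/s1.png",cv2.resize(p[170:330,170:340,::-1],None,fx=4,fy=4,interpolation=2))
E
```

```text
t 2.95 p [0.5198 0.0091 0.1089] r 0.079 ang 133.3 lev [ 0.002 -0.025  0.   ] F [-0.5  0.1  0. ] T [-0.26  0.15  0.03] gap 0.0272 q [-0.15  0.23  1.79  0.    1.12  1.13] [-0.     0.989  0.145  0.001]
xyz [[0.24, -0.14, 0.03], [0.36, -0.11, 0.0], [0.46, -0.06, 0.0], [0.46, 0.02, 0.0], [0.45, 0.1, 0.0]] lev [0.0, -0.02, 0.0]
yawx 16.6
```

View pics/s1.png

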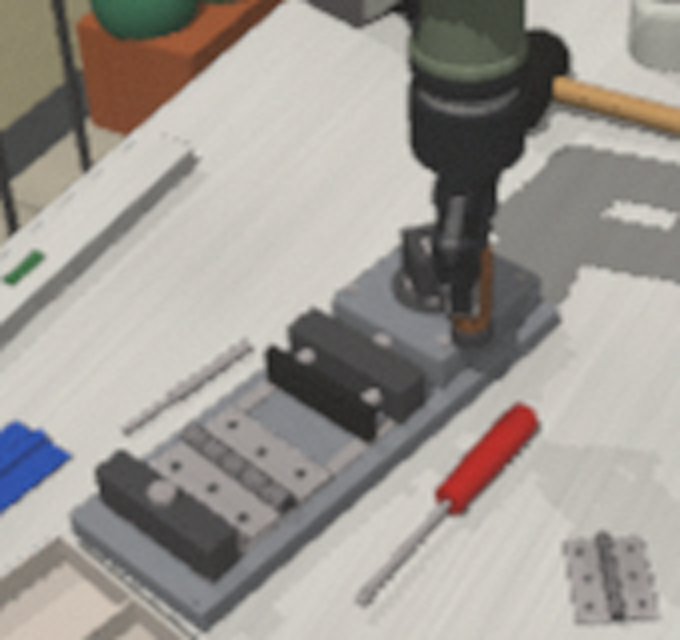

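The side view shows the crank still seated and the fingers on the sleeve, with the screwdriver clear. I'll start turning.

Request:
step_arm:
  dr:
    - [0,-0.02,0]
    - [0,0,0]
    - [0,0,0]
    - [0,0,0]
    - [0,0,0]
  xyz:
    - [0.24,-0.14,0.0]
    - [0.36,-0.11,0]
    - [0.46,-0.06,0]
    - [0.46,0.02,0]
    - [0.45,0.1,0]
  claw: [-0.7,-0.7,-0.7,-0.7,-0.7]

```text
time_s: 3.42
position: [0.5746, 0.0327, 0.1091]
orientation: [0.002, 0.989, 0.145, -0.003]
ft_force: [-0.9, -3.7, 0.1]
finger_gap: 0.0272
```

```bash
python3 -c "
from h import *
plan(10)"
```

```text
t 3.4167 p [0.5746 0.0327 0.1091] r 0.0812 ang 89.5 lev [ 0.024  0.063 -0.   ] F [-0.9 -3.7  0.1] T [-0.81  0.33 -0.02] gap 0.0272 q [-0.09  0.34  1.65 -0.    1.16  1.19] [ 0.002  0.989  0.145 -0.003]
xyz [[0.42, 0.21, 0.03], [0.39, 0.25, -0.0], [0.34, 0.31, -0.0], [0.29, 0.37, -0.0], [0.22, 0.41, -0.0]] lev [0.02, 0.06, -0.0]
yawx 16.7
```

```bash
python3 -c "
from h import *
plan(14)"
```

```text
t 3.4167 p [0.5746 0.0327 0.1091] r 0.0812 ang 89.5 lev [ 0.024  0.063 -0.   ] F [-0.9 -3.7  0.1] T [-0.81  0.33 -0.02] gap 0.0272 q [-0.09  0.34  1.65 -0.    1.16  1.19] [ 0.002  0.989  0.145 -0.003]
xyz [[0.58, 0.3, 0.03], [0.51, 0.4, -0.0], [0.4, 0.51, -0.0], [0.26, 0.59, -0.0], [0.11, 0.64, 0.0]] lev [0.02, 0.06, -0.0]
yawx 16.7
```

Request:
step_arm:
  dr:
    - [0.02,0.06,0]
    - [0,0,0]
    - [0,0,0]
    - [0,0,0]
    - [0,0,0]
  xyz:
    - [0.58,0.3,0.03]
    - [0.51,0.4,0]
    - [0.4,0.51,0]
    - [0.26,0.59,0]
    - [0.11,0.64,0]
  claw: [-0.7,-0.7,-0.7,-0.7,-0.7]

```text
time_s: 3.83
position: [0.6517, -0.0168, 0.1086]
orientation: [0.001, 0.989, 0.151, -0.007]
ft_force: [-6.3, -0.9, 3.7]
finger_gap: 0.0277
```

```bash
python3 -c "
from h import *
plan(14)"
```

```text
t 3.8333 p [ 0.6517 -0.0168  0.1086] r 0.0839 ang 22.2 lev [ 0.001  0.141 -0.   ] F [-6.3 -0.9  3.7] T [-0.06  1.17 -0.05] gap 0.0277 q [-0.16  0.49  1.43 -0.01  1.23  1.12] [ 0.001  0.989  0.151 -0.007]
xyz [[-0.15, 0.66, 0.02], [-0.18, 0.62, 0.0], [-0.33, 0.56, 0.0], [-0.45, 0.47, 0.01], [-0.55, 0.34, 0.01]] lev [0.0, 0.14, -0.0]
yawx 17.3
```

Request:
step_arm:
  dr:
    - [0,0.14,0]
    - [0,0,0]
    - [0,0,0]
    - [0,0,0]
    - [0,0,0]
  xyz:
    - [-0.15,0.66,0.02]
    - [-0.18,0.62,0]
    - [-0.33,0.56,0]
    - [-0.45,0.47,0]
    - [-0.55,0.34,0]
  claw: [-0.7,-0.7,-0.7,-0.7,-0.7]

```text
time_s: 4.25
position: [0.6352, -0.1032, 0.1091]
orientation: [-0.004, 0.988, 0.153, 0.002]
ft_force: [-0.3, 2.3, -0.4]
finger_gap: 0.0271
```

```bash
python3 -c "
from h import *
plan(14)"
```

```text
t 4.25 p [ 0.6352 -0.1032  0.1091] r 0.0821 ang -41.8 lev [-0.081 -0.045  0.   ] F [-0.3  2.3 -0.4] T [ 0.37  0.12 -0.02] gap 0.0271 q [-0.3   0.46  1.47  0.01  1.21  0.96] [-0.004  0.988  0.153  0.002]
xyz [[-0.63, 0.2, 0.03], [-0.64, 0.11, -0.0], [-0.65, -0.05, -0.0], [-0.62, -0.21, -0.0], [-0.55, -0.35, 0.0]] lev [-0.08, -0.04, 0.0]
yawx 17.6
```

Request:
step_arm:
  dr:
    - [-0.08,-0.04,0]
    - [0,0,0]
    - [0,0,0]
    - [0,0,0]
    - [0,0,0]
  xyz:
    - [-0.63,0.2,0.03]
    - [-0.64,0.11,0]
    - [-0.65,-0.05,0]
    - [-0.62,-0.21,0]
    - [-0.55,-0.35,0]
  claw: [-0.7,-0.7,-0.7,-0.7,-0.7]

```text
time_s: 4.67
position: [0.5515, -0.1232, 0.1094]
orientation: [0.0, 0.988, 0.152, 0.007]
ft_force: [2.0, -1.1, -2.4]
finger_gap: 0.0265
```

```bash
python3 -c "
from h import *
plan(14)"
```

```text
t 4.6667 p [ 0.5515 -0.1232  0.1094] r 0.078 ang -106.8 lev [ 0.026 -0.14   0.   ] F [ 2.  -1.1 -2.4] T [-0.12 -0.04  0.02] gap 0.0265 q [-0.38  0.31  1.69  0.01  1.13  0.89] [0.    0.988 0.152 0.007]
xyz [[-0.53, -0.37, 0.04], [-0.37, -0.53, -0.01], [-0.23, -0.61, -0.0], [-0.08, -0.65, -0.0], [0.08, -0.64, -0.0]] lev [0.03, -0.14, 0.0]
yawx 17.5
```

Request:
step_arm:
  dr:
    - [0.03,-0.14,0]
    - [0,0,0]
    - [0,0,0]
    - [0,0,0]
    - [0,0,0]
  xyz:
    - [-0.53,-0.37,0.04]
    - [-0.37,-0.53,0]
    - [-0.23,-0.61,0]
    - [-0.08,-0.65,0]
    - [0.08,-0.64,0]
  claw: [-0.7,-0.7,-0.7,-0.7,-0.7]

```text
time_s: 5.08
position: [0.4973, -0.0525, 0.1091]
orientation: [0.002, 0.989, 0.15, 0.004]
ft_force: [3.1, -2.0, -3.7]
finger_gap: 0.027
```

```bash
python3 - <<'E'
from h import *
plan(14)
p,d=cams.capture("side");cv2.imwrite("pics/s2.png",cv2.resize(p[170:330,170:340,::-1],None,fx=4,fy=4,interpolation=2))
E
```

```text
t 5.0833 p [ 0.4973 -0.0525  0.1091] r 0.0768 ang -177.0 lev [ 0.047 -0.076  0.   ] F [ 3.1 -2.  -3.7] T [-0.24 -0.51 -0.04] gap 0.027 q [-0.28  0.18  1.84  0.    1.1   0.99] [0.002 0.989 0.15  0.004]
xyz [[0.13, -0.63, 0.04], [0.37, -0.53, 0.0], [0.49, -0.42, 0.0], [0.58, -0.29, 0.0], [0.63, -0.14, 0.0]] lev [0.05, -0.08, 0.0]
yawx 17.2
```

View pics/s2.png

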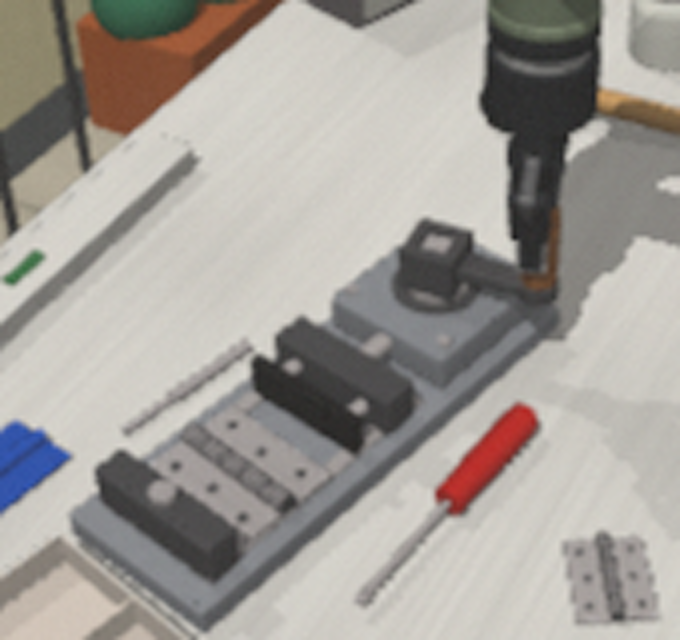

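The side view shows the jaw advanced and the crank seated, with the hinge still untouched. I'll carry on.

Request:
step_arm:
  dr:
    - [0.05,-0.08,0]
    - [0,0,0]
    - [0,0,0]
    - [0,0,0]
    - [0,0,0]
  xyz:
    - [0.15,-0.63,0.04]
    - [0.37,-0.53,0]
    - [0.49,-0.42,0]
    - [0.58,-0.29,0]
    - [0.63,-0.14,0]
  claw: [-0.7,-0.7,-0.7,-0.7,-0.7]

```text
time_s: 5.55
position: [0.549, 0.0279, 0.1089]
orientation: [0.005, 0.988, 0.152, 0.003]
ft_force: [2.0, -10.9, -5.1]
finger_gap: 0.0271
```

```bash
sed -i 's/^S=.*/S=np.array([0.575,-0.048])/' h.py; python3 -c "
from h import *
plan(14)"
```

```text
t 5.55 p [0.549  0.0279 0.1089] r 0.0802 ang 108.9 lev [ 0.109 -0.053  0.   ] F [  2.  -10.9  -5.1] T [-1.74 -0.25  0.  ] gap 0.0271 q [-0.1   0.28  1.72 -0.01  1.13  1.17] [0.005 0.988 0.152 0.003]
xyz [[0.65, 0.07, 0.03], [0.61, 0.22, 0.01], [0.54, 0.36, 0.01], [0.44, 0.48, 0.01], [0.31, 0.57, 0.01]] lev [0.11, -0.05, 0.0]
yawx 17.5
```

Request:
step_arm:
  dr:
    - [0.11,-0.05,0]
    - [0,0,0]
    - [0,0,0]
    - [0,0,0]
    - [0,0,0]
  xyz:
    - [0.65,0.1,0.1]
    - [0.61,0.22,0]
    - [0.54,0.36,0]
    - [0.44,0.48,0]
    - [0.31,0.57,0]
  claw: [-0.7,-0.7,-0.7,-0.7,-0.7]

```text
time_s: 5.97
position: [0.6419, 0.0014, 0.1081]
orientation: [0.006, 0.987, 0.159, -0.007]
ft_force: [-9.2, -4.6, 5.6]
finger_gap: 0.0273
```

```bash
sed -i 's/^ZT=.*/ZT=0.107/' h.py; python3 -c "
from h import *
plan(14)"
```

```text
t 5.9667 p [0.6419 0.0014 0.1081] r 0.0832 ang 36.4 lev [ 0.093  0.148 -0.   ] F [-9.2 -4.6  5.6] T [-0.77  1.7  -0.02] gap 0.0273 q [-0.13  0.47  1.46 -0.02  1.22  1.13] [ 0.006  0.987  0.159 -0.007]
xyz [[0.03, 0.67, 0.04], [-0.03, 0.65, 0.01], [-0.19, 0.62, 0.01], [-0.33, 0.56, 0.01], [-0.46, 0.46, 0.01]] lev [0.09, 0.15, -0.0]
yawx 18.3
```

Request:
step_arm:
  dr:
    - [0.09,0.15,0.1]
    - [0,0,0]
    - [0,0,0]
    - [0,0,0]
    - [0,0,0]
  xyz:
    - [0.0,0.67,0.0]
    - [-0.06,0.65,0]
    - [-0.2,0.62,0]
    - [-0.34,0.56,0]
    - [-0.46,0.46,0]
  claw: [-0.7,-0.7,-0.7,-0.7,-0.7]

```text
time_s: 6.38
position: [0.6457, -0.0898, 0.1088]
orientation: [-0.004, 0.988, 0.157, -0.0]
ft_force: [-2.9, 4.4, 2.2]
finger_gap: 0.0272
```

```bash
python3 -c "
from h import *
plan(14)"
```

```text
t 6.3833 p [ 0.6457 -0.0898  0.1088] r 0.0822 ang -30.6 lev [-0.089 -0.006  0.   ] F [-2.9  4.4  2.2] T [ 0.63  0.62 -0.06] gap 0.0272 q [-0.27  0.48  1.44  0.01  1.22  0.98] [-0.004  0.988  0.157 -0.   ]
xyz [[-0.58, 0.31, 0.06], [-0.61, 0.23, -0.0], [-0.65, 0.07, -0.0], [-0.64, -0.09, 0.0], [-0.6, -0.24, 0.0]] lev [-0.09, -0.01, 0.0]
yawx 18.0
```

Request:
step_arm:
  dr:
    - [-0.09,0,0.1]
    - [0,0,0]
    - [0,0,0]
    - [0,0,0]
    - [0,0,0]
  xyz:
    - [-0.58,0.31,0.04]
    - [-0.61,0.23,0]
    - [-0.65,0.07,0]
    - [-0.64,-0.09,0]
    - [-0.6,-0.24,0]
  claw: [-0.7,-0.7,-0.7,-0.7,-0.7]

```text
time_s: 6.8
position: [0.5676, -0.127, 0.1094]
orientation: [-0.001, 0.988, 0.151, 0.006]
ft_force: [3.2, -1.1, -2.5]
finger_gap: 0.0276
```

```bash
python3 -c "
from h import *
plan(14)"
```

```text
t 6.8 p [ 0.5676 -0.127   0.1094] r 0.0793 ang -95.4 lev [-0.005 -0.131  0.   ] F [ 3.2 -1.1 -2.5] T [ 0.03 -0.11 -0.02] gap 0.0276 q [-0.37  0.34  1.64  0.01  1.15  0.89] [-0.001  0.988  0.151  0.006]
xyz [[-0.57, -0.3, 0.07], [-0.47, -0.45, -0.01], [-0.35, -0.55, -0.0], [-0.2, -0.62, -0.0], [-0.05, -0.65, -0.0]] lev [-0.0, -0.13, 0.0]
yawx 17.4
```

Request:
step_arm:
  dr:
    - [0,-0.13,0]
    - [0,0,0]
    - [0,0,0]
    - [0,0,0]
    - [0,0,0]
  xyz:
    - [-0.57,-0.3,0.07]
    - [-0.47,-0.45,0]
    - [-0.35,-0.55,0]
    - [-0.2,-0.62,0]
    - [-0.05,-0.65,0]
  claw: [-0.7,-0.7,-0.7,-0.7,-0.7]

```text
time_s: 7.22
position: [0.501, -0.0718, 0.1093]
orientation: [0.004, 0.989, 0.149, 0.003]
ft_force: [0.4, -1.5, -2.1]
finger_gap: 0.0268
```

```bash
python3 - <<'E'
from h import *
plan(14)
p,d=cams.capture("side");cv2.imwrite("pics/s3.png",cv2.resize(p[215:315,180:330,::-1],None,fx=5,fy=5,interpolation=2))
np.savez("pics/s3.npz",p=p,d=d)
E
```

```text
t 7.2167 p [ 0.501  -0.0718  0.1093] r 0.0777 ang -162.2 lev [ 0.081 -0.057  0.   ] F [ 0.4 -1.5 -2.1] T [-0.14  0.06  0.08] gap 0.0268 q [-0.31  0.2   1.83 -0.    1.11  0.96] [0.004 0.989 0.149 0.003]
xyz [[-0.01, -0.65, 0.07], [0.23, -0.61, -0.0], [0.37, -0.54, -0.0], [0.49, -0.43, -0.0], [0.58, -0.3, 0.0]] lev [0.08, -0.06, 0.0]
yawx 17.2
```

View pics/s3.png

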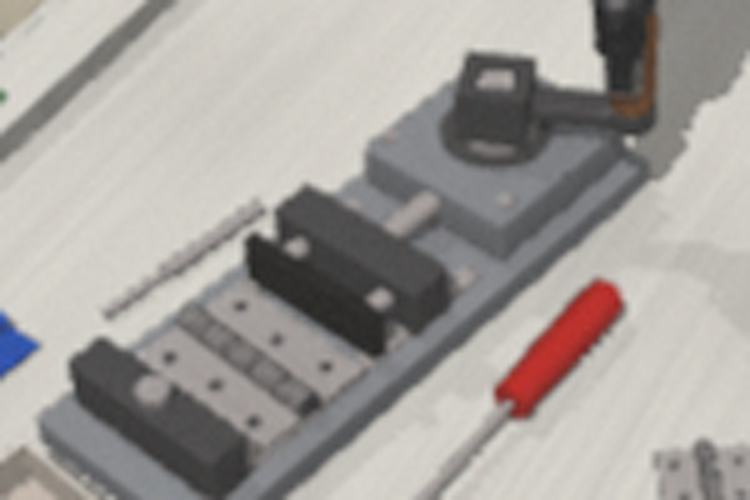

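```bash
python3 - <<'E'
from h import *
g=lambda u,v,z:ray("side",u/5+180,v/5+215,z)[:2]
a,b=g(250,238,.055),g(384,325,.055);c,d=g(104,340,.056),g(248,448,.056)
print(a,b,c,d)
m=(c+d)/2;dr=(d-c)/np.linalg.norm(d-c);n=np.array([-dr[1],dr[0]])
print(np.linalg.norm(b-a),np.linalg.norm(d-c),(a-m)@n,(b-m)@n)
E
```

```text
[0.65131749 0.09826226] [0.55097328 0.12210015] [0.67707167 0.19927193] [0.56893455 0.22644047]
0.10313682217320072 0.1114978320236174 0.1042405837387674 0.10557195180980991
```

Side view: pad top edge is about 105 mm from the rear jaw, so roughly 20–25 mm of jaw travel is left to the 80 mm hinge. Continue.

Request:
step_arm:
  dr:
    - [0.08,-0.06,0]
    - [0,0,0]
    - [0,0,0]
    - [0,0,0]
    - [0,0,0]
  xyz:
    - [0.05,-0.64,0.05]
    - [0.23,-0.6,0]
    - [0.37,-0.53,0]
    - [0.49,-0.42,0]
    - [0.58,-0.29,0]
  claw: [-0.7,-0.7,-0.7,-0.7,-0.7]

```text
time_s: 7.68
position: [0.5301, 0.0174, 0.1092]
orientation: [0.002, 0.989, 0.151, -0.001]
ft_force: [1.0, -5.6, -3.3]
finger_gap: 0.0272
```

```bash
python3 -c "
from h import *
plan(14,r=.079)"
```

```text
t 7.6833 p [0.5301 0.0174 0.1092] r 0.0793 ang 124.5 lev [ 0.038  0.019 -0.   ] F [ 1.  -5.6 -3.3] T [-1.05 -0.35  0.04] gap 0.0272 q [-0.13  0.25  1.76 -0.    1.13  1.14] [ 0.002  0.989  0.151 -0.001]
xyz [[0.63, -0.1, 0.07], [0.64, 0.04, -0.0], [0.61, 0.2, -0.0], [0.55, 0.34, 0.0], [0.45, 0.46, 0.0]] lev [0.04, 0.02, -0.0]
yawx 17.3
```

Request:
step_arm:
  dr:
    - [0.04,0.02,0]
    - [0,0,0]
    - [0,0,0]
    - [0,0,0]
    - [0,0,0]
  xyz:
    - [0.63,-0.08,0.07]
    - [0.64,0.06,0]
    - [0.61,0.21,0]
    - [0.54,0.35,0]
    - [0.44,0.46,0]
  claw: [-0.7,-0.7,-0.7,-0.7,-0.7]

```text
time_s: 8.1
position: [0.6265, 0.0166, 0.1085]
orientation: [0.004, 0.988, 0.157, -0.004]
ft_force: [-7.3, -7.2, 3.8]
finger_gap: 0.0276
```

```bash
python3 -c "
from h import *
plan(14,r=.079)"
```

```text
t 8.1 p [0.6265 0.0166 0.1085] r 0.0826 ang 51.5 lev [ 0.06   0.085 -0.   ] F [-7.3 -7.2  3.8] T [-1.22  1.28 -0.03] gap 0.0276 q [-0.11  0.44  1.51 -0.01  1.2   1.15] [ 0.004  0.988  0.157 -0.004]
xyz [[0.19, 0.64, 0.05], [0.14, 0.63, 0.0], [-0.02, 0.64, 0.0], [-0.17, 0.62, 0.01], [-0.32, 0.56, 0.01]] lev [0.06, 0.09, -0.0]
yawx 18.1
```

Request:
step_arm:
  dr:
    - [0.06,0.09,0.1]
    - [0,0,0]
    - [0,0,0]
    - [0,0,0]
    - [0,0,0]
  xyz:
    - [0.19,0.64,0.02]
    - [0.14,0.63,0]
    - [-0.03,0.64,0]
    - [-0.18,0.62,0]
    - [-0.33,0.56,0]
  claw: [-0.7,-0.7,-0.7,-0.7,-0.7]

```text
time_s: 8.52
position: [0.6542, -0.0719, 0.1086]
orientation: [-0.004, 0.988, 0.156, -0.004]
ft_force: [-5.6, 4.0, 2.3]
finger_gap: 0.0279
```

```bash
python3 -c "
from h import *
plan(14,r=.079)"
```

```text
t 8.5167 p [ 0.6542 -0.0719  0.1086] r 0.0827 ang -16.8 lev [-0.085  0.067  0.   ] F [-5.6  4.   2.3] T [ 0.6   0.93 -0.07] gap 0.0279 q [-0.24  0.5   1.42  0.    1.24  1.01] [-0.004  0.988  0.156 -0.004]
xyz [[-0.53, 0.41, 0.05], [-0.53, 0.36, 0.0], [-0.6, 0.22, 0.0], [-0.64, 0.07, 0.0], [-0.64, -0.09, 0.0]] lev [-0.09, 0.07, 0.0]
yawx 18.0
```

Request:
step_arm:
  dr:
    - [-0.09,0.07,0.1]
    - [0,0,0]
    - [0,0,0]
    - [0,0,0]
    - [0,0,0]
  xyz:
    - [-0.53,0.41,0.02]
    - [-0.53,0.36,0]
    - [-0.6,0.22,0]
    - [-0.64,0.07,0]
    - [-0.64,-0.09,0]
  claw: [-0.7,-0.7,-0.7,-0.7,-0.7]

```text
time_s: 8.93
position: [0.5871, -0.1271, 0.1092]
orientation: [-0.003, 0.989, 0.151, 0.006]
ft_force: [2.3, 1.9, -2.1]
finger_gap: 0.0274
```

```bash
python3 - <<'E'
from h import *
plan(14,r=.079)
p,d=cams.capture("side");cv2.imwrite("pics/s4.png",cv2.resize(p[215:315,180:330,::-1],None,fx=5,fy=5,interpolation=2))
E
```

```text
t 8.9333 p [ 0.5871 -0.1271  0.1092] r 0.0801 ang -81.3 lev [-0.045 -0.131  0.   ] F [ 2.3  1.9 -2.1] T [ 0.12 -0.09  0.  ] gap 0.0274 q [-0.36  0.38  1.59  0.01  1.17  0.9 ] [-0.003  0.989  0.151  0.006]
xyz [[-0.61, -0.21, 0.07], [-0.56, -0.32, -0.01], [-0.46, -0.44, -0.0], [-0.34, -0.54, -0.0], [-0.2, -0.61, 0.0]] lev [-0.05, -0.13, 0.0]
yawx 17.4
```

View pics/s4.png

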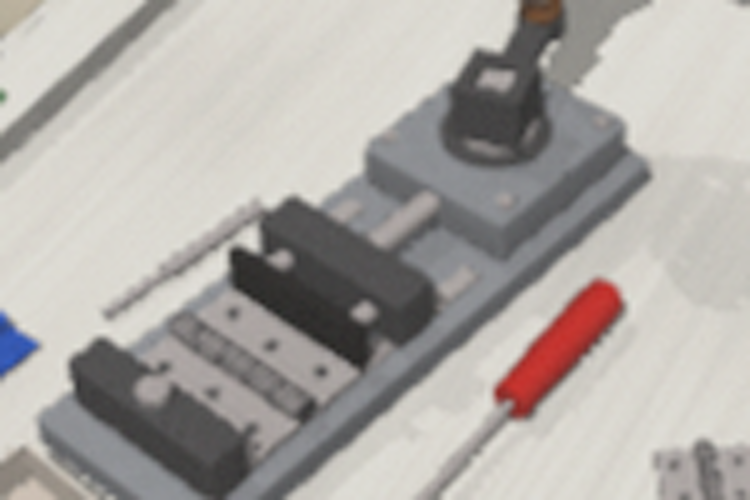

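The side view shows the pad has reached the hinge and is pushing it towards the rear jaw, with several mm still open there. Crank seated.

Request:
step_arm:
  dr:
    - [-0.05,-0.13,0]
    - [0,0,0]
    - [0,0,0]
    - [0,0,0]
    - [0,0,0]
  xyz:
    - [-0.61,-0.21,0.07]
    - [-0.56,-0.32,0]
    - [-0.46,-0.44,0]
    - [-0.34,-0.54,0]
    - [-0.2,-0.61,0]
  claw: [-0.7,-0.7,-0.7,-0.7,-0.7]

```text
time_s: 9.4
position: [0.5107, -0.0915, 0.1095]
orientation: [0.005, 0.989, 0.15, 0.004]
ft_force: [-2.4, -4.7, 0.9]
finger_gap: 0.0273
```

```bash
python3 - <<'E'
from h import *
plan(14,r=.08)
for n,(a,b,w,h) in {"scene":(260,190,160,150),"side":(180,215,150,100)}.items():
    p,d=cams.capture(n);f=5 if n=="side" else 4
    cv2.imwrite(f"pics/{n}5.png",cv2.resize(p[b:b+h,a:a+w,::-1],None,fx=f,fy=f,interpolation=2))
E
```

```text
t 9.4 p [ 0.5107 -0.0915  0.1095] r 0.0777 ang -145.9 lev [ 0.112 -0.063  0.   ] F [-2.4 -4.7  0.9] T [-0.52  0.57 -0.07] gap 0.0273 q [-0.34  0.22  1.8  -0.01  1.11  0.93] [0.005 0.989 0.15  0.004]
xyz [[-0.19, -0.62, 0.07], [0.05, -0.65, -0.01], [0.2, -0.62, -0.01], [0.35, -0.55, -0.0], [0.47, -0.45, -0.0]] lev [0.11, -0.06, 0.0]
yawx 17.2
```

View pics/side5.png

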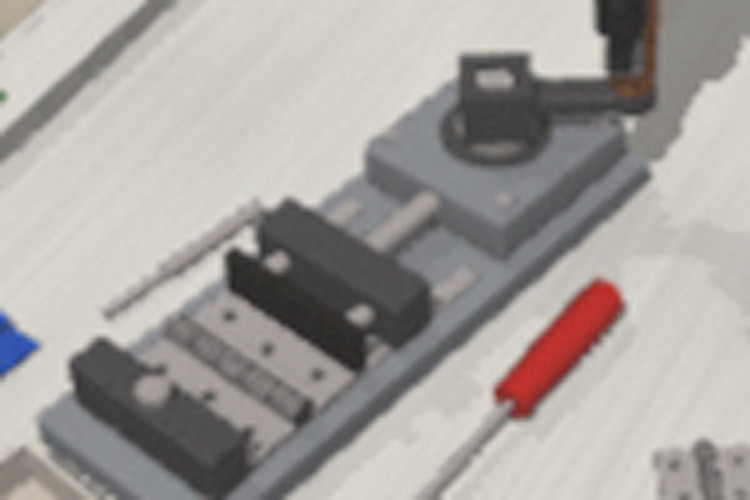

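View pics/scene5.png

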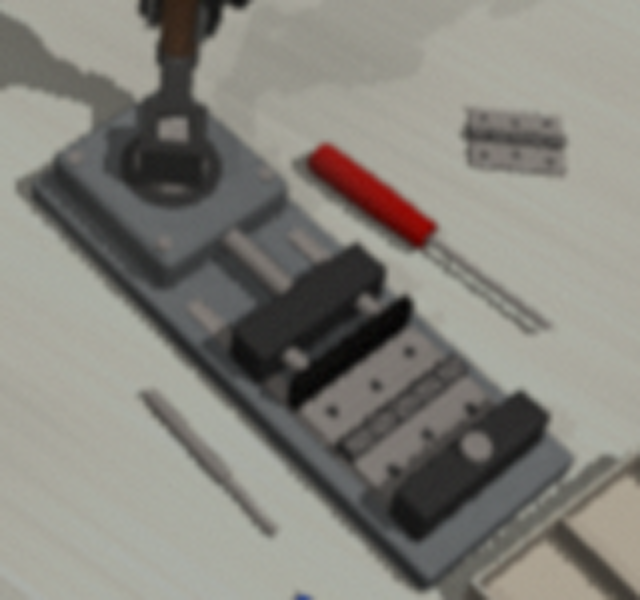

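Request:
step_arm:
  dr:
    - [0.11,-0.06,0]
    - [0,0,0]
    - [0,0,0]
    - [0,0,0]
    - [0,0,0]
  xyz:
    - [-0.17,-0.62,0.07]
    - [0.05,-0.64,0]
    - [0.2,-0.62,0]
    - [0.35,-0.55,0]
    - [0.47,-0.45,0]
  claw: [-0.7,-0.7,-0.7,-0.7,-0.7]

```text
time_s: 9.92
position: [0.5118, -0.0014, 0.1093]
orientation: [0.002, 0.989, 0.15, -0.003]
ft_force: [0.2, -2.8, -1.9]
finger_gap: 0.0275
```

```bash
cat >> h.py <<'E'
def snap(k):
    for n,(a,b,w,h) in {"scene":(310,240,100,90),"side":(185,245,90,75)}.items():
        p,d=cams.capture(n);f=8
        np.savez(f"pics/{n}{k}.npz",p=p,d=d)
        cv2.imwrite(f"pics/{n}{k}.png",cv2.resize(p[b:b+h,a:a+w,::-1],None,fx=f,fy=6.5 if n=="scene" else 8,interpolation=2))
E
python3 - <<'E'
from h import *
plan(14,r=.079); snap(6)
E
```

```text
t 9.9167 p [ 0.5118 -0.0014  0.1093] r 0.0785 ang 143.6 lev [ 0.035  0.068 -0.   ] F [ 0.2 -2.8 -1.9] T [-0.57 -0.28 -0.01] gap 0.0275 q [-0.17  0.22  1.81 -0.01  1.13  1.1 ] [ 0.002  0.989  0.15  -0.003]
xyz [[0.55, -0.33, 0.07], [0.62, -0.17, -0.0], [0.64, -0.02, -0.0], [0.63, 0.14, -0.0], [0.57, 0.29, -0.0]] lev [0.04, 0.07, -0.0]
yawx 17.2
```

View pics/side6.png

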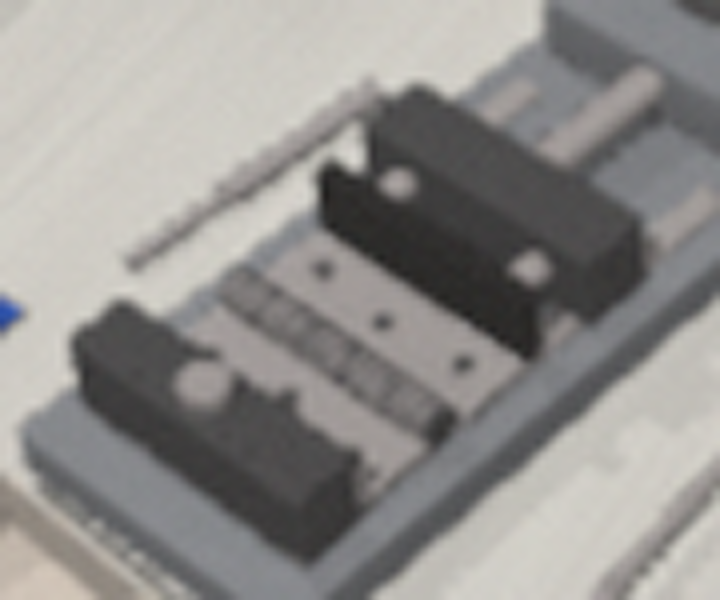

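View pics/scene6.png

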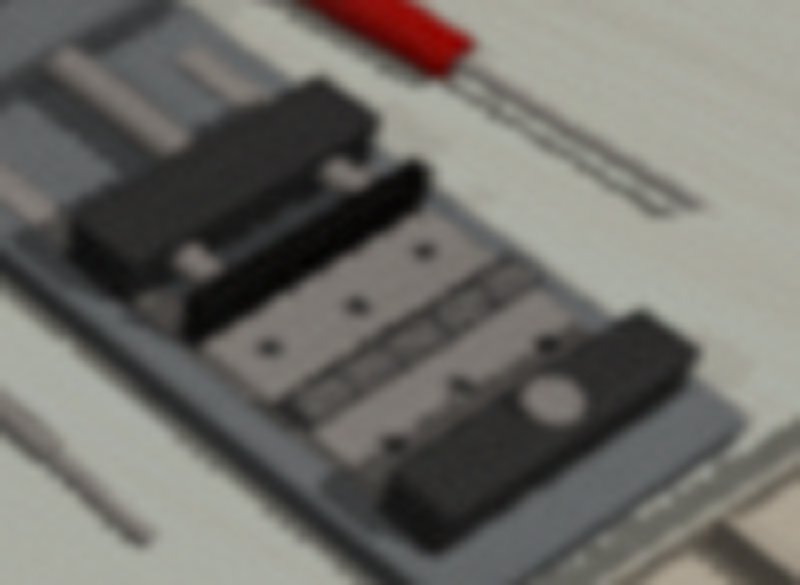

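Request:
step_arm:
  dr:
    - [0.04,0.07,0]
    - [0,0,0]
    - [0,0,0]
    - [0,0,0]
    - [0,0,0]
  xyz:
    - [0.53,-0.32,0.05]
    - [0.6,-0.17,0]
    - [0.62,-0.02,0]
    - [0.56,0.12,0]
    - [0,0,0]
  claw: [-0.7,-0.7,-0.7,-0.7,-0.7]

```text
time_s: 10.43
position: [0.5801, 0.0324, 0.1094]
orientation: [0.0, 0.988, 0.154, -0.0]
ft_force: [0.1, -0.1, 0.3]
finger_gap: 0.0276
```

```bash
python3 - <<'E'
from h import *
plan(14,r=.079); snap(7)
E
```

```text
t 10.4333 p [0.5801 0.0324 0.1094] r 0.0806 ang 86.4 lev [ 0.     0.002 -0.   ] F [ 0.1 -0.1  0.3] T [ 0.01 -0.14 -0.02] gap 0.0276 q [-0.09  0.35  1.64 -0.    1.16  1.17] [ 0.     0.988  0.154 -0.   ]
xyz [[0.55, 0.35, 0.08], [0.47, 0.43, -0.0], [0.36, 0.53, -0.0], [0.22, 0.6, -0.0], [0.06, 0.64, 0.0]] lev [0.0, 0.0, -0.0]
yawx 17.7
```

View pics/side7.png

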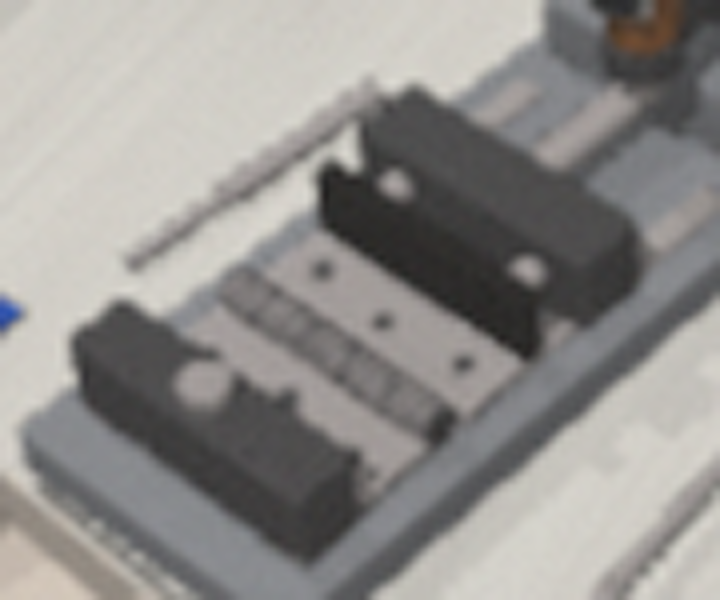

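View pics/scene7.png

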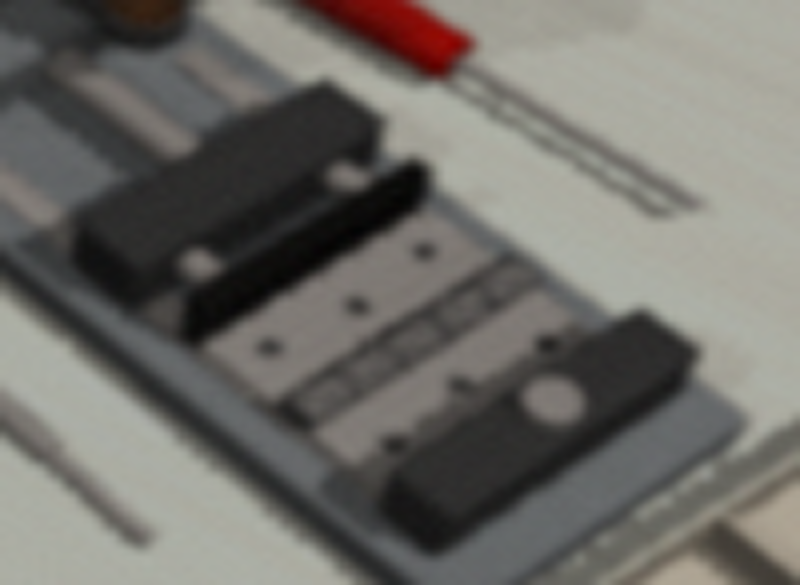

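The hinge did not move between the last two views (barrel from (235,285) to (440,420) in both), but the block did. So it is already against the rear jaw. I'll track block, pad and hinge through the saved views to find where contact began.

```bash
python3 - <<'E'
from h import *
f=5
def load(k):
    if k in('s3','side6','side7'): return np.load(f"pics/{k}.npz")['p'][215:315,180:330,::-1]
    im=cv2.imread(f"pics/{k}.png"); return cv2.resize(im,(150,100),interpolation=cv2.INTER_AREA)
ims={k:cv2.resize(cv2.cvtColor(np.ascontiguousarray(load(k)),cv2.COLOR_BGR2GRAY),None,fx=f,fy=f,interpolation=cv2.INTER_CUBIC) for k in('s3','s4','side5','side6','side7')}
# templates in side7 5x coords : from 8x crop (185,245): x5=(x8/8+5)*5, y5=(y8/8+30)*5
T={'block':(360,85,660,260),'pad':(315,160,420,260),'hinge':(215,255,460,450),'pinL':(378,165,415,205),'block_r':(560,180,650,320),'rear':(75,300,350,560)}
c=lambda x,y:(int((x/8+5)*5),int((y/8+30)*5))
for n,(a,b,e,g) in T.items():
    x0,y0=c(a,b);x1,y1=c(e,g);t=ims['side7'][y0:y1,x0:x1]
    for k,im in ims.items():
        r=cv2.matchTemplate(im,t,cv2.TM_CCOEFF_NORMED);_,m,_,l=cv2.minMaxLoc(r)
        print(n,k,round(m,3),((l[0]-x0)/f,(l[1]-y0)/f))
# px per mm along clamp axis
ax=np.array([.677-.651,.199-.098]);ax/=np.linalg.norm(ax);print(ax)
for X in([.59,.10,.055],[.6,.11,.055],[.62,.16,.028]):
    X=np.array(X);print((np.array(proj("side",X+[*(ax*.01),0]))-proj("side",X))/10)
E
```

```text
block s3 0.921 (5.2, -3.6)
block s4 0.964 (2.2, -1.4)
block side5 0.967 (1.4, -0.8)
block side6 0.976 (0.6, -0.4)
block side7 1.0 (0.0, 0.0)
pad s3 0.937 (4.4, -3.4)
pad s4 0.964 (1.4, -1.0)
pad side5 0.96 (0.6, -0.4)
pad side6 0.985 (0.0, 0.0)
pad side7 1.0 (0.0, 0.0)
hinge s3 0.795 (2.6, -2.6)
hinge s4 0.933 (1.2, -1.0)
hinge side5 0.975 (0.6, -0.4)
hinge side6 0.999 (0.0, 0.0)
hinge side7 1.0 (0.0, 0.0)
pinL s3 0.951 (5.0, -3.6)
pinL s4 0.95 (2.0, -1.2)
pinL side5 0.932 (1.0, -0.6)
pinL side6 0.964 (0.2, -0.2)
pinL side7 1.0 (0.0, 0.0)
block_r s3 0.989 (5.0, -4.2)
block_r s4 0.992 (2.0, -1.8)
block_r side5 0.994 (1.2, -1.0)
block_r side6 0.992 (0.6, -0.6)
block_r side7 1.0 (0.0, 0.0)
rear s3 0.93 (0.0, 0.0)
rear s4 0.959 (0.0, 0.0)
rear side5 0.987 (0.2, 0.0)
rear side6 0.999 (0.0, 0.0)
rear side7 1.0 (0.0, 0.0)
[0.24929799 0.96842682]
[-0.26180485  0.19598899]
[-0.26538457  0.19723323]
[-0.27685218  0.20856799]
```

```bash
python3 - <<'E'
from h import *
import pickle
s=ctrl.observe();p,d=cams.capture("wrist");pickle.dump((s,p,d),open("pics/w7.pkl","wb"));cv2.imwrite("pics/w7.png",p[:,:,::-1])
E
```

```text
(no output)
```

View pics/w7.png

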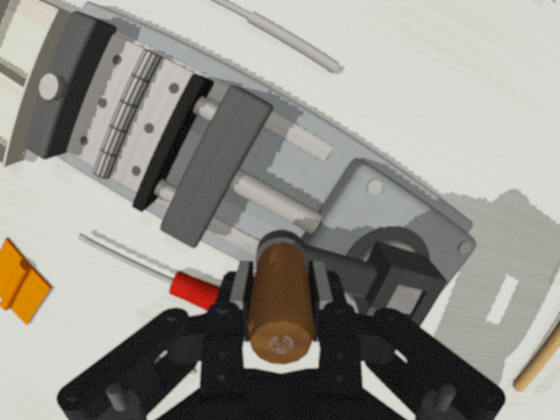

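The wrist view shows the hinge between pad and rear jaw, and the pad-to-block gap at about (195,150). I'll crop it to measure.

```bash
python3 - <<'E'
from h import *
import pickle
s,p,d=pickle.load(open("pics/w7.pkl","rb"))
cv2.imwrite("pics/w7c.png",cv2.resize(cv2.convertScaleAbs(p[60:250,110:300,::-1],alpha=1.6),None,fx=3,fy=3,interpolation=2))
E
```

```text
(no output)
```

View pics/w7c.png

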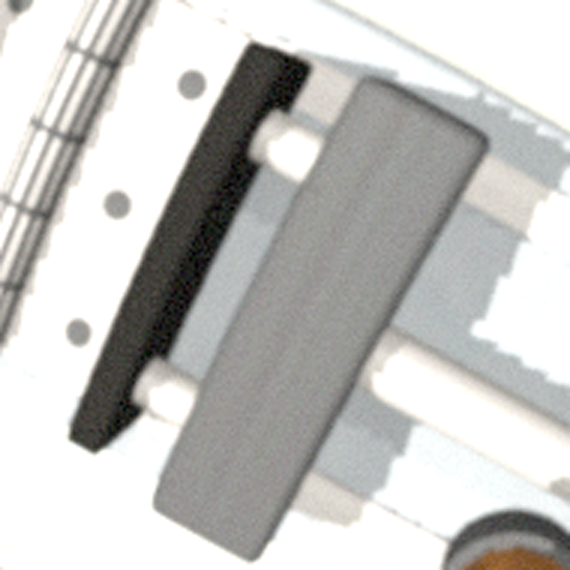

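```bash
cat >> h.py <<'E'
def wpts(s,d):
    c=cams.calibration("wrist"); f=210/np.tan(np.radians(c['vfov'])/2)
    v,u=np.mgrid[0:420,0:560].astype(float);x=u-c['cx'];y=v-c['cy'];r=np.hypot(x,y)+1e-9;t=r/f
    D=np.stack([np.tan(t)*x/r,np.tan(t)*y/r,np.ones_like(r)],-1)*d[...,None]
    T=c['T_tool_cam'];q=s['orientation'];Rt=R.from_quat([q[1],q[2],q[3],q[0]]).as_matrix()
    return (D@T[:3,:3].T+T[:3,3])@Rt.T+s['position']
E
python3 - <<'E'
from h import *
import pickle
s,p,d=pickle.load(open("pics/w7.pkl","rb"))
P=wpts(s,d)
# bed axis estimate from blocks tops: points z>.045
q=P[...,2]
m=(q>.045)&(q<.07)
m[:, :20]=0
M=m.astype(np.uint8);n,l,stt,c=cv2.connectedComponentsWithStats(M)
for i in range(1,n):
    if stt[i,4]>200:
        X=P[l==i];print(i,stt[i],X.mean(0).round(4),X.min(0).round(3),X.max(0).round(3),np.percentile(X[:,2],[5,50,95]).round(4))
E
```

```text
1 [  25   11   78  149 4843] [0.6367 0.2122 0.0544] [0.579 0.192 0.045] [0.689 0.24  0.063] [0.0472 0.0549 0.0609]
2 [  132    73   345   218 21833] [0.6081 0.0305 0.054 ] [ 0.549 -0.117  0.045] [0.662 0.136 0.07 ] [0.0467 0.0546 0.0565]
```

```bash
cat > gap.py <<'E'
from h import *
import pickle,sys
def gap(s,p,d):
    P=wpts(s,d);q=P[...,2]
    ax=np.array([.2472,.9690]);n=np.array([ax[1],-ax[0]])
    # axis from gearbox/bed rows: refine with rear jaw top rectangle
    m=((q>.047)&(q<.066)&(P[...,1]>.18)&(P[...,0]>.56)&(P[...,0]<.71)).astype(np.uint8)
    k,l,stt,c=cv2.connectedComponentsWithStats(m);i=1+np.argmax(stt[1:,4]);X=P[l==i][:,:2]
    rc=cv2.minAreaRect((X*1000).astype(np.float32));b=cv2.boxPoints(rc)
    e=[b[1]-b[0],b[2]-b[1]];e=max(e,key=np.linalg.norm);e/=np.linalg.norm(e)
    if e[0]<0:e=-e
    ax=np.array([-e[1],e[0]]);n=e;print('axis',ax,rc)
    mm=(q>.049)&(q<.068)
    a=P[...,:2]@ax*1000;b=P[...,:2]@n*1000
    b0=S@n*1000
    gray=p.mean(2)
    for lo,hi in((-25,-12),(-12,12),(12,25),(30,45),(-45,-30)):
        sel=(b-b0>lo)&(b-b0<hi)&mm&(a-S@ax*1000>60)
        h,ed=np.histogram(a[sel]-S@ax*1000,bins=np.arange(50,290,1.))
        runs=[];on=False
        for x,y in zip(ed,h):
            if y>0 and not on: st0=x;on=True
            if y==0 and on: runs.append((st0,x));on=False
        print(lo,hi,[r for r in runs if r[1]-r[0]>2])
if __name__=="__main__":
    gap(*pickle.load(open(sys.argv[1],"rb")))
E
python3 gap.py pics/w7.pkl
```

```text
axis [0.22161017 0.9751353 ] ((634.2913208007812, 216.54307556152344), (27.973773956298828, 109.58918762207031), 77.19637298583984)
-25 -12 [(np.float64(123.0), np.float64(154.0)), (np.float64(167.0), np.float64(179.0)), (np.float64(257.0), np.float64(285.0))]
-12 12 [(np.float64(123.0), np.float64(154.0)), (np.float64(167.0), np.float64(179.0)), (np.float64(257.0), np.float64(285.0))]
12 25 [(np.float64(123.0), np.float64(155.0)), (np.float64(168.0), np.float64(179.0)), (np.float64(257.0), np.float64(284.0))]
30 45 [(np.float64(123.0), np.float64(154.0)), (np.float64(168.0), np.float64(179.0)), (np.float64(257.0), np.float64(285.0))]
-45 -30 [(np.float64(123.0), np.float64(154.0)), (np.float64(167.0), np.float64(179.0)), (np.float64(257.0), np.float64(284.0))]
```

The depth profile gives a pad-to-block gap of 14–15 mm, so compression is about 3.3 mm, which agrees with the image tracking (about 3). Jaw to pad is about 79, so the hinge is caught. About 105° more to go.

Request:
step_arm:
  dr:
    - [0,0,0.05]
    - [0,0,0]
    - [0,0,0]
    - [0,0,0]
    - [0,0,0]
  xyz:
    - [0.55,0.35,0.03]
    - [0.47,0.43,0]
    - [0.36,0.53,0]
    - [0.22,0.6,0]
    - [0.0,0.0,0]
  claw: [-0.7,-0.7,-0.7,-0.7,-0.7]

```text
time_s: 11.0
position: [0.6407, 0.0003, 0.1106]
orientation: [-0.009, 0.988, 0.151, 0.003]
ft_force: [-0.1, -0.7, -2.4]
finger_gap: 0.0275
```

```bash
python3 - <<'E'
from h import *
import pickle
from gap import gap
plan(14,r=.080)
s=ctrl.observe();p,d=cams.capture("wrist");pickle.dump((s,p,d),open("pics/w8.pkl","wb"));cv2.imwrite("pics/w8.png",p[:,:,::-1])
gap(s,p,d)
E
```

```text
t 11.0 p [6.407e-01 3.000e-04 1.106e-01] r 0.0816 ang 36.3 lev [-0.17  -0.083  0.   ] F [-0.1 -0.7 -2.4] T [-0.31  0.04  0.  ] gap 0.0275 q [-0.14  0.46  1.48  0.02  1.21  1.12] [-0.009  0.988  0.151  0.003]
xyz [[0.08, 0.65, 0.11], [-0.02, 0.65, -0.01], [-0.18, 0.62, -0.01], [-0.33, 0.56, -0.01], [-0.45, 0.47, -0.01]] lev [-0.17, -0.08, 0.0]
yawx 17.4
axis [0.21527335 0.97655386] ((634.2064819335938, 215.84640502929688), (27.41074562072754, 110.66635131835938), 77.56843566894531)
-25 -12 [(np.float64(125.0), np.float64(157.0)), (np.float64(168.0), np.float64(179.0)), (np.float64(257.0), np.float64(284.0))]
-12 12 [(np.float64(125.0), np.float64(157.0)), (np.float64(167.0), np.float64(179.0)), (np.float64(257.0), np.float64(284.0))]
12 25 [(np.float64(125.0), np.float64(157.0)), (np.float64(167.0), np.float64(179.0)), (np.float64(257.0), np.float64(285.0))]
30 45 [(np.float64(125.0), np.float64(157.0)), (np.float64(167.0), np.float64(179.0)), (np.float64(256.0), np.float64(284.0))]
-45 -30 [(np.float64(126.0), np.float64(157.0)), (np.float64(168.0), np.float64(179.0)), (np.float64(257.0), np.float64(284.0))]
```

View pics/w8.png

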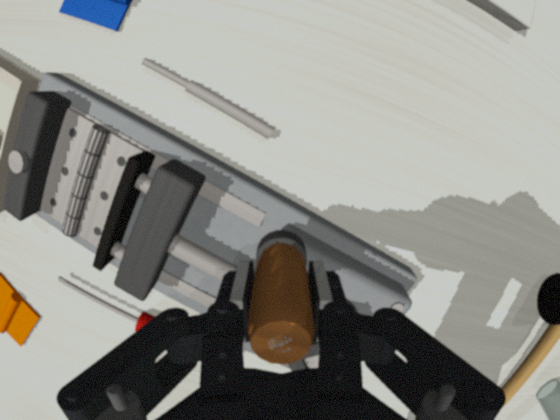

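Request:
step_arm:
  dr:
    - [-0.17,-0.08,0]
    - [0,0,0]
    - [0,0,0]
    - [0,0,0]
    - [0,0,0]
  xyz:
    - [0.07,0.6,0.08]
    - [-0.02,0.62,0.02]
    - [-0.18,0.6,0]
    - [-0.28,0.46,0]
    - [0.0,0.0,0]
  claw: [-0.7,-0.7,-0.7,-0.7,-0.7]

```text
time_s: 11.47
position: [0.6552, -0.0636, 0.1108]
orientation: [-0.002, 0.988, 0.152, 0.012]
ft_force: [1.7, -1.4, -2.4]
finger_gap: 0.0272
```

```bash
python3 - <<'E'
from h import *
import pickle
from gap import gap
plan(8,r=.080)
s=ctrl.observe();p,d=cams.capture("wrist");pickle.dump((s,p,d),open("pics/w9.pkl","wb"));cv2.imwrite("pics/w9.png",p[:,:,::-1])
gap(s,p,d); snap(9)
E
```

```text
t 11.4667 p [ 0.6552 -0.0636  0.1108] r 0.0818 ang -11.0 lev [-0.007 -0.238  0.   ] F [ 1.7 -1.4 -2.4] T [-0.23  0.06  0.02] gap 0.0272 q [-0.23  0.48  1.44  0.01  1.2   1.03] [-0.002  0.988  0.152  0.012]
xyz [[-0.25, 0.29, 0.12], [-0.24, 0.28, -0.01], [-0.28, 0.25, -0.01], [-0.31, 0.21, -0.01], [-0.34, 0.16, -0.01]] lev [-0.01, -0.24, 0.0]
yawx 17.5Traceback (most recent call last):
  File "<stdin>", line 6, in <module>
  File "gap.py", line 8, in gap
    k,l,stt,c=cv2.connectedComponentsWithStats(m);i=1+np.argmax(stt[1:,4]);X=P[l==i][:,:2]
                                                      ~~~~~~~~~^^^^^^^^^^^
    return _wrapfunc(a, 'argmax', axis=axis, out=out, **kwds)
    return bound(*args, **kwds)
ValueError: attempt to get argmax of an empty sequence
```

View pics/w9.png

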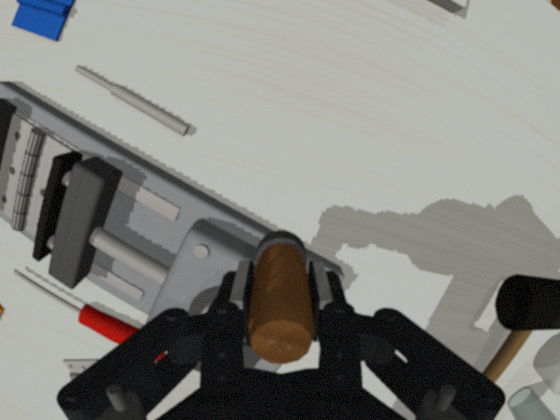

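```bash
python3 - <<'E'
from h import *
import pickle
s,p,d=pickle.load(open("pics/w9.pkl","rb"));P=wpts(s,d);q=P[...,2]
for ax in([.2216,.9751],[.2153,.9766]):
    ax=np.array(ax);n=np.array([ax[1],-ax[0]]);a=(P[...,:2]-S)@ax*1000;b=(P[...,:2]-S)@n*1000
    for lo in(-40,-20,0,20):
        sel=(b>lo)&(b<lo+15)&(q>.049)&(q<.068)&(a>60)
        v=np.sort(a[sel]);g=np.diff(v);i=np.where(g>1.5)[0];print(lo,[(v[j].round(1),v[j+1].round(1)) for j in i])
snap(9)
E
```

```text
-40 [(np.float64(157.1), np.float64(167.7))]
-20 [(np.float64(157.8), np.float64(167.2))]
0 [(np.float64(102.8), np.float64(111.1)), (np.float64(111.1), np.float64(127.8)), (np.float64(157.6), np.float64(167.7))]
20 [(np.float64(157.6), np.float64(167.2))]
-40 [(np.float64(157.7), np.float64(167.9))]
-20 [(np.float64(157.9), np.float64(167.2))]
0 [(np.float64(102.8), np.float64(111.1)), (np.float64(111.1), np.float64(127.8)), (np.float64(157.6), np.float64(167.6))]
20 [(np.float64(157.5), np.float64(167.0))]
```

View pics/scene9.png

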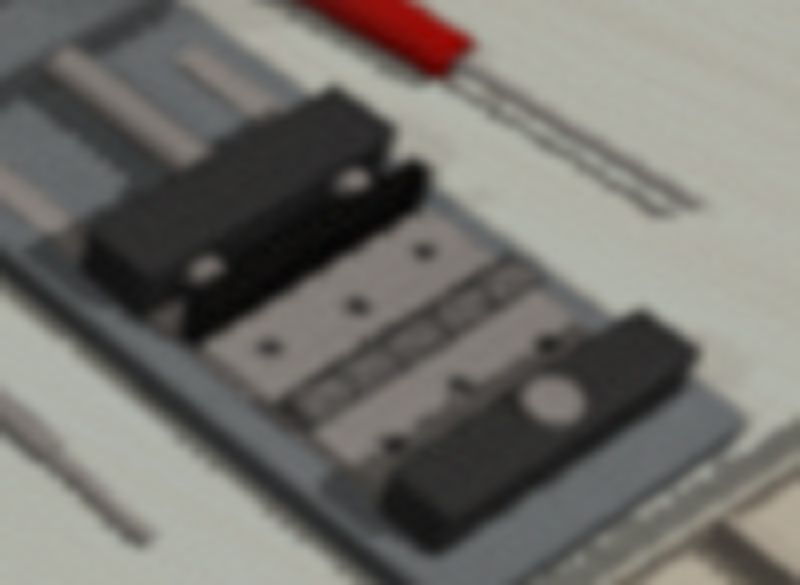

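View pics/side9.png

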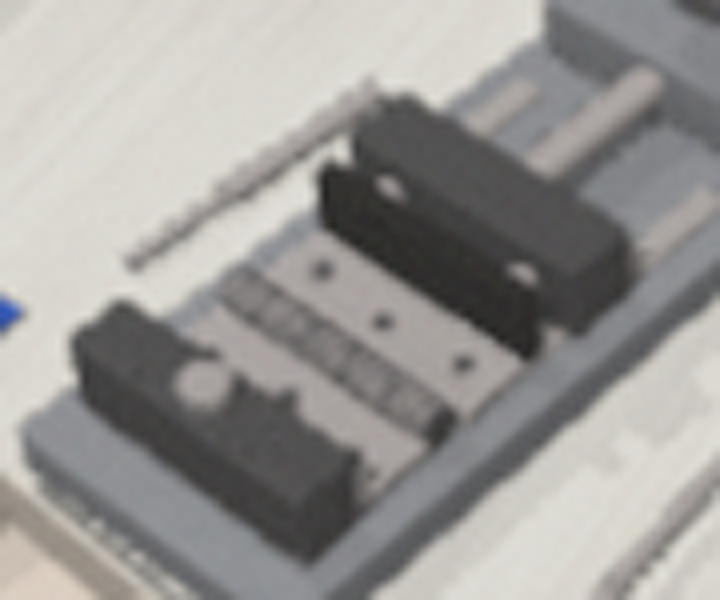

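Both views show the hinge flat and square, with the pad parallel to it. Compression is about 7 mm, so I'll add about 16°.

Request:
step_arm:
  dr:
    - [0,-0.2,0]
    - [0,0,0]
    - [0,0,0]
  xyz:
    - [-0.25,0.3,0.06]
    - [-0.22,0.27,0]
    - [0,0,0]
  claw: [-0.7,-0.7,-0.7]

```text
time_s: 11.87
position: [0.6497, -0.0801, 0.1109]
orientation: [-0.001, 0.988, 0.154, 0.006]
ft_force: [3.7, -1.9, -3.4]
finger_gap: 0.0274
```

```bash
python3 - <<'E'
from h import *
s=st();p=s['position']
p,d=cams.capture("side");cv2.imwrite("pics/s10.png",cv2.resize(p[190:315,180:330,::-1],None,fx=5,fy=4.8,interpolation=2))
E
```

```text
t 11.8667 p [ 0.6497 -0.0801  0.1109] r 0.0813 ang -23.3 lev [ 0.001 -0.119  0.   ] F [ 3.7 -1.9 -3.4] T [-0.31 -0.66 -0.03] gap 0.0274 q [-0.26  0.48  1.45  0.01  1.21  1.  ] [-0.001  0.988  0.154  0.006]
```

View pics/s10.png

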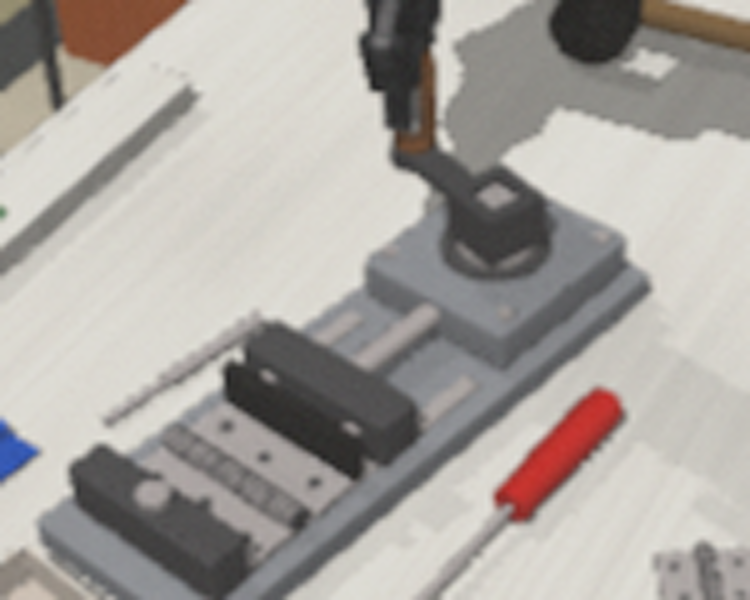

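The side view shows the pad compressed and the crank on the shaft. I'll press down slightly to seat it, then open and retract straight up.

Request:
step_arm:
  dr:
    - [0,-0.12,0]
    - [0,0,0]
    - [0,0,0]
    - [0,0,0]
    - [0,0,0]
  xyz:
    - [0,0,0.08]
    - [0,0,0.03]
    - [0,0,0]
    - [0,0,0]
    - [0,0,0]
  claw: [-0.7,-0.7,0.0,0.5,0.8]

```text
time_s: 12.33
position: [0.648, -0.077, 0.1089]
orientation: [-0.001, 0.988, 0.155, -0.003]
ft_force: [-0.2, 0.2, 0.3]
finger_gap: 0.063
```

Request:
step_arm:
  dr:
    - [0,0,0]
    - [0,0,0]
    - [0,0,0]
    - [0,0,0]
    - [0,0,0]
  xyz:
    - [0,0,0]
    - [0,0,0]
    - [0,0,-0.4]
    - [0,0,-0.7]
    - [0,0,-0.7]
  claw: [0.8,0.8,0.8,0.8,0.8]

```text
time_s: 12.75
position: [0.6417, -0.0742, 0.1574]
orientation: [-0.005, 0.988, 0.156, -0.012]
ft_force: [0.7, -0.1, -0.5]
finger_gap: 0.0767
```

```bash
python3 - <<'E'
from h import *
st()
E
```

```text
t 12.75 p [ 0.6417 -0.0742  0.1574] r 0.0716 ang -21.5 lev [-0.14   0.218  0.   ] F [ 0.7 -0.1 -0.5] T [-0.   -0.    0.05] gap 0.0767 q [-0.25  0.43  1.4   0.    1.33  1.01] [-0.005  0.988  0.156 -0.012]
```

Request:
step_arm:
  dr:
    - [-0.14,0.22,0]
    - [0,0,0]
    - [0,0,0]
    - [0,0,0]
    - [0,0,0]
  xyz:
    - [0,0,-0.7]
    - [0,0,-0.8]
    - [-0.2,-0.4,-0.8]
    - [-0.5,-0.8,0]
    - [-0.5,-0.8,0]
  claw: [0.8,0.8,0.8,0.8,0.8]

```text
time_s: 13.17
position: [0.5938, -0.0316, 0.2393]
orientation: [0.003, 0.988, 0.153, 0.007]
ft_force: [-1.0, 0.6, -0.5]
finger_gap: 0.0767
```

Request:
step_arm:
  dr:
    - [0,0,0]
    - [0,0,0]
    - [0,0,0]
    - [0,0,0]
    - [0,0,0]
  xyz:
    - [-0.5,-0.8,0]
    - [-0.5,-0.8,0]
    - [-0.5,-0.8,0]
    - [0,0,0]
    - [0,0,0]
  claw: [0.8,0.8,0.8,0.8,0.8]

```text
time_s: 13.58
position: [0.5236, 0.0285, 0.2455]
orientation: [0.003, 0.988, 0.155, 0.011]
ft_force: [0.4, -1.2, -0.1]
finger_gap: 0.0767
```

```bash
python3 - <<'E'
from h import *
import pickle
from gap import gap
st()
s=ctrl.observe();p,d=cams.capture("wrist");pickle.dump((s,p,d),open("pics/w11.pkl","wb"));cv2.imwrite("pics/w11.png",p[:,:,::-1])
try: gap(s,p,d)
except Exception as e: print(e)
E
```

```text
t 13.5833 p [0.5236 0.0285 0.2455] r 0.0921 ang 123.9 lev [ 0.101 -0.2    0.   ] F [ 0.4 -1.2 -0.1] T [-0.02  0.03  0.02] gap 0.0767 q [-0.11  0.07  1.66 -0.    1.38  1.15] [0.003 0.988 0.155 0.011]
axis [0.22026844 0.97543925] ((633.5972900390625, 216.16412353515625), (27.43655014038086, 110.15448760986328), 77.27520751953125)
-25 -12 [(np.float64(128.0), np.float64(159.0)), (np.float64(168.0), np.float64(179.0)), (np.float64(257.0), np.float64(284.0))]
-12 12 [(np.float64(128.0), np.float64(159.0)), (np.float64(168.0), np.float64(179.0)), (np.float64(257.0), np.float64(284.0))]
12 25 [(np.float64(128.0), np.float64(159.0)), (np.float64(167.0), np.float64(179.0)), (np.float64(257.0), np.float64(284.0))]
30 45 [(np.float64(127.0), np.float64(159.0)), (np.float64(167.0), np.float64(179.0)), (np.float64(257.0), np.float64(284.0))]
-45 -30 [(np.float64(128.0), np.float64(159.0)), (np.float64(167.0), np.float64(179.0)), (np.float64(257.0), np.float64(285.0))]
```

View pics/w11.png

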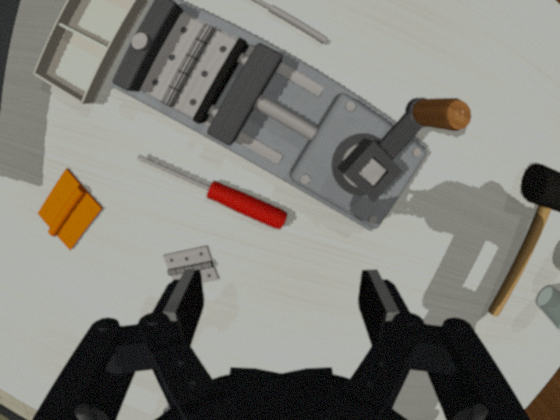

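The wrist view shows the crank on its shaft at (372,168), the gripper clear, and the hinge square between the jaws. The pad-to-block gap is about 8.5 raw, or about 10 mm after correction, which is half travel. I'll check the hub height and the hinge for flatness.

```bash
python3 - <<'E'
from h import *
import pickle
s,p,d=pickle.load(open("pics/w11.pkl","rb"));P=wpts(s,d)
for n,(u,v) in dict(shaft=(372,168),hubE=(388,178),hubW=(354,162),hubN=(381,153),hubS=(364,187),arm=(403,130),sleeve=(455,114),leaf1=(172,55),leaf1b=(160,85),leaf2=(225,60),leaf2b=(195,100)).items(): print(n,np.median(P[v-1:v+2,u-1:u+2].reshape(-1,3),0).round(4))
snap(11)
E
```

```text
shaft [ 0.5773 -0.0473  0.0936]
hubE [ 0.5738 -0.0652  0.0965]
hubW [ 0.5771 -0.0279  0.0963]
hubN [ 0.5938 -0.0496  0.0963]
hubS [ 0.5579 -0.0455  0.0971]
arm [ 0.6227 -0.0671  0.0851]
sleeve [ 0.6471 -0.0778  0.1546]
leaf1 [0.6281 0.1872 0.0271]
leaf1b [0.5914 0.1912 0.0271]
leaf2 [0.6346 0.1207 0.0527]
leaf2b [0.5847 0.145  0.0276]
```

View pics/scene11.png

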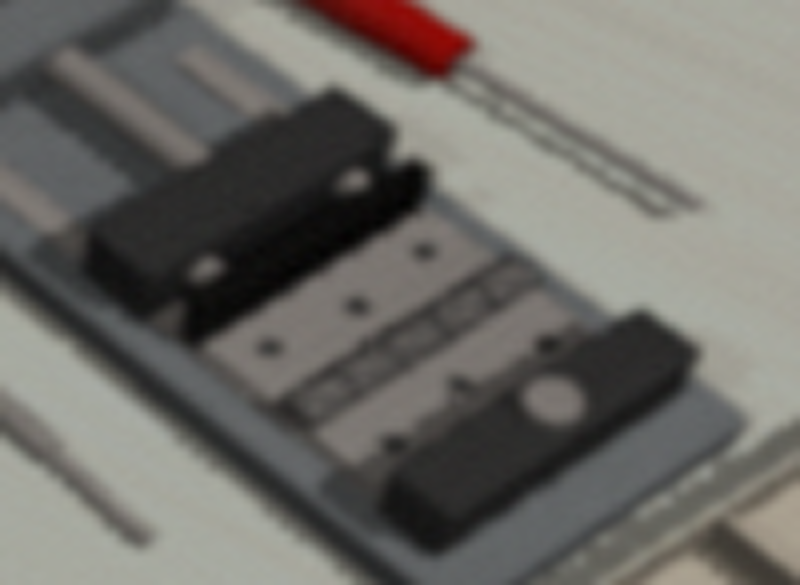

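The hub top is level at 96.3–97.1 mm (97 is fully seated). The hinge is flat on the bed (leaf tops at 27–28 mm) and square between pad and jaw, and the gripper is clear. I'm handing in.

```bash
python3 -c "
from h import *
print(ctrl.job_done(), ctrl.observe()['time_s'])"
```

```text
the job is handed in; nothing more can be done
the job is handed in; nothing more can be done
```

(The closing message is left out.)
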